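# Show the three of a kind

## Task

Four mahjong tiles stand on end, turned various ways. Show the three of a kind: with a fingertip, push over backwards each of the three green-backed tiles that have a big round spot on their white face, so that each drops flat on its back about where it stood, spot up. Pick nothing up; leave the odd tile, blue-backed with green bars on its face, standing as it is, and do not disturb the face-down row, the dice or the coaster.

Things in the scene. Friction and masses are not known exactly. Their poses are not given: they have to be found in the camera images.
- spot_tile_a: a tile with a big round spot on its white face (red disc in a blue ring); 8 mm green back layer. 40 mm tall, 30 mm wide, 22 mm thick, about 35 g; starts upright on its short end, facing any way. Origin at the centre of the block (20 mm up standing, 11 mm lying). x axis points out of the face, y along the width, z up the height. Tips, not slides, if pushed within 12 mm of its top; falls by itself past 30 degrees.
- spot_tile_b: a tile with a big round spot on its white face (red disc in a blue ring); 8 mm green back layer. 40 mm tall, 30 mm wide, 22 mm thick, about 35 g; starts upright on its short end, facing any way. Origin at the centre of the block (20 mm up standing, 11 mm lying). x axis points out of the face, y along the width, z up the height. Tips, not slides, if pushed within 12 mm of its top; falls by itself past 30 degrees.
- spot_tile_c: a tile with a big round spot on its white face (red disc in a blue ring); 8 mm green back layer. 40 mm tall, 30 mm wide, 22 mm thick, about 35 g; starts upright on its short end, facing any way. Origin at the centre of the block (20 mm up standing, 11 mm lying). x axis points out of the face, y along the width, z up the height. Tips, not slides, if pushed within 12 mm of its top; falls by itself past 30 degrees.
- bar_tile: the odd standing tile, to stay upright: six short green bars on its white face, blue back layer (the only blue one). 40 mm tall, 30 mm wide, 22 mm thick, about 35 g. Origin at its centre, x axis out of the face, z up.
- row_tile_a: one of three tiles lying face down in a row, green back up, 40 x 30 mm and 22 mm high; origin at its centre, z up, x along the 40 mm length; the row runs along its y. Leave alone. A fixed grey shuffler box, 85 mm high, stands 60 mm or more beyond the row.
- row_tile_b: one of three tiles lying face down in a row, green back up, 40 x 30 mm and 22 mm high; origin at its centre, z up, x along the 40 mm length; the row runs along its y. Leave alone. A fixed grey shuffler box, 85 mm high, stands 60 mm or more beyond the row.
- row_tile_c: one of three tiles lying face down in a row, green back up, 40 x 30 mm and 22 mm high; origin at its centre, z up, x along the 40 mm length; the row runs along its y. Leave alone. A fixed grey shuffler box, 85 mm high, stands 60 mm or more beyond the row.
- die_a: amber acrylic die, 20 mm cube, loose; origin at the centre of its underside. Leave alone.
- die_b: amber acrylic die, 20 mm cube, loose; origin at the centre of its underside. Leave alone.
- coaster: round steel coaster, 90 mm across, 5 mm high, loose; origin at the centre of its underside. Leave alone.
Not all that is in view belongs to the job. Leave any brown or orange look-alike of the spot_tile_c alone. Leave any black or pink look-alike of the spot_tile_a alone.

How it is judged:
By the outcome, as a careful person would: the job done as asked, in the order asked, and still so for the second after the job is handed in, with the robot touching nothing.
It also fails if it takes over 54 s, if anything falls off the work surface, if the arm or the gripper's body presses on something with over 40 N, if the wrist force passes 120 N, or if a joint passes its speed limit or range.

## Robot

A 6-joint arm with a two-finger parallel gripper is mounted at the origin on the work surface. World frame = base frame: x ahead of the robot, y to its left, z up, the work surface at z = 0. Lengths are in m, angles in rad, forces in N, time in s.
With the tool pointing down it reaches from about 0.3 to 1 m from the base axis. Payload 5.1 kg.
Tool frame: the origin (TCP) lies midway between the tips of the shut fingers; the grasp point (between the pads) lies 19 mm behind it (bot.hold_point_z is the distance from the TCP to the grasp point, in m); z points along the fingers, y is the direction in which the jaws open and shut (so a half turn about z gives the same grasp; the last joint's range is limited). The gripper opens to 95 mm and grips with 3 to 60 N. Pads are 20 mm wide; open, the fingers measure 119 mm over their backs; the gripper's body (75 mm by 180 mm) begins 59 mm behind the grasp point.
Start: joints at [1.124, 0.124, 1.65, -0, 1.367, -0.083], TCP at [0.231, 0.607, 0.176] pointing down, gripper open.
Joint ranges: [-2.61, 2.61], [-1.02, 2.33], [0.03, 2.71], [-1.35, 4.49], [0.32, 2.68], [-2.91, 2.91]. Speed limits (rad/s): [2.57, 2.57, 3.14, 3.14, 3.14, 3.14].

## Interface

Orientations are given as [roll, pitch, yaw] about the fixed x, y, z axes, in that order (R = Rz(yaw) Ry(pitch) Rx(roll)).
In Python, from station import bot gives the robot as it stands. The module is installed in compiled form; this text tells all that it offers.
- The arm moves only by the tool send_rows, never from a script. Its arguments are lists of equal length, an entry for each row: "dr": the turn, a rotation vector about the tool's x, y, z in rad, a list of three; "travel": the shift along the tool's x, y, z in m, a list of three; "gripper": the closure in counts, from 0 (fully open) to 255 (shut). A call has exactly 5 rows; each row shifts and turns the pose as measured when the row begins, along the tool's axes as they then stand; what a row does not reach is not made up. A row lasts 1/10 s, in which the tool goes at most 50 mm and 8.59 degrees, less where a joint would pass 70% of its speed; a pose out of reach is approached as far as the arm can. A call with a gripper value outside its range is refused whole. The fingers move at their own pace and stop on an object; the grip force is fixed at half the most. Time passes only in rows, so rows that do not move let the fingers close, or fill a call up. It gives the time, the measured TCP pose, the force and the opening at its end, in the units of the state.
- bot.get_state(): the state, without advancing time (a new reading comes with each control period).
- bot.grab_frame(name): name is "scene" or "top" or "wrist"; returns a dict with "image" (480x640x3 uint8, red, green, blue), "K" (3x3 intrinsics, pixels), "rvec" (rotation vector, rad) and "tvec" (3), from world to camera coordinates, as OpenCV has them. Camera axes: x right, y down, z forward; pixel columns grow to the right and rows downward; lengths in m; the calibration is good to about 2 mm. A picture is of the moment at which its call begins. There is no depth.
- bot.finish_job(): hands the job in, once; it reports no verdict.
Trained networks look in the newest picture that a camera, given by its name, has taken for a name from the list of things; names that differ only in an ending like _2 or _b are one class to them, and where a whole thing is asked for, a point or a joint stands for the part that bears it (a point fixed in the world has none). Each returns a list of dicts, best first, with "p" (0 to 1); they miss things now and then, are a little off and sometimes report something else, mostly with a low value. They report only what shows in the picture. A call takes as long as a camera call. They do not tell look-alikes from the thing itself.
- bot.outline_of(camera, thing): "pixels" (480x640 bool, what is visible of it) and "bbox" ([left, top, width, height] as shares, 0 to 1, of the picture: columns of its width, rows of its height, round what is visible of it).
- bot.tip_of(camera, thing): "centre" ([column, row] as shares, 0 to 1, of the picture: columns of its width, rows of its height: a listed point, or the origin of a listed thing).
The state is a dict: "t": time; "joints": joint angles; "joint_velocities": joint speeds; "joint_torque": joint torques, N m; "ee_pos": TCP position; "orientation": TCP orientation; "ft_force": force on the tool from outside, world axes, zero at the start; "wrist_torque": the same for the moment, N m; "grip_width": finger opening in m.
Only numpy, scipy, OpenCV 4.12 (cv2) and the standard library are available. Lean on these libraries where they do the work, as an engineer would, in place of code of your own. Each camera call takes 0.05 s, during which the arm holds its last target.

## Working session

There is one attempt and no reset: what is moved stays moved. The work goes in short steps, Python scripts to look and compute and a tool call to move; the robot and the scene stay as the last step left them, time stands still between calls to the robot, and variables do not carry over. Pictures are saved under pics/ and viewed, and the job is handed in when it is done.

Besides the shell and the picture viewer there is one more tool, called after "Emit:" in YAML: its name, and indented under it one key for each argument. send_rows: Moves the arm, as the interface text tells. Its arguments: {"type":"object","properties":{"dr":{"type":"array"},"travel":{"type":"array"},"gripper":{"type":"array"}},"required":["dr","travel","gripper"]}

```bash
mkdir -p pics
python3 - <<'E'
from station import bot
import cv2,numpy as np
for n in ["scene","top","wrist"]:
    f=bot.grab_frame(n)
    cv2.imwrite(f"pics/{n}0.png",f["image"][:,:,::-1])
    np.savez(f"{n}0.npz",**{k:np.array(f[k]) for k in f})
    R=cv2.Rodrigues(np.array(f["rvec"]))[0]
    print(n,np.round(-R.T@np.array(f["tvec"]).ravel(),3),np.round(R[2],2),f["K"][0][0])
print(bot.get_state())
E
```

```text
scene [1.124 0.103 0.791] [-0.6  -0.13 -0.79] 587.7674949067068
top [ 0.365 -0.016  0.962] [ 0.19 -0.03 -0.98] 453.61999293643174
wrist [0.166 0.631 0.384] [ 0.23 -0.09 -0.97] 401.37489908985384
{'t': 0.15, 'joints': array([ 1.12437055e+00,  1.24320812e-01,  1.65135642e+00, -1.12474998e-05,
        1.36751187e+00, -8.26283679e-02]), 'joint_velocities': array([-6.76371388e-04, -2.96667173e-03, -2.91216785e-03, -4.21441602e-05,
       -8.82679348e-05,  2.06973927e-03]), 'joint_torque': array([ 5.52297242e-04, -4.18193328e+01, -3.60470831e+01,  7.75066554e-02,
        4.69405192e-02, -1.27086719e-04]), 'ee_pos': array([0.23109049, 0.60693105, 0.1754941 ]), 'orientation': array([-3.14000075e+00, -1.20786846e-04,  2.77779743e+00]), 'ft_force': array([0.68404944, 0.15674038, 0.09327529]), 'wrist_torque': array([-0.04339783,  0.00145149,  0.00268046]), 'grip_width': 0.09500592540787528}
```

View pics/scene0.png

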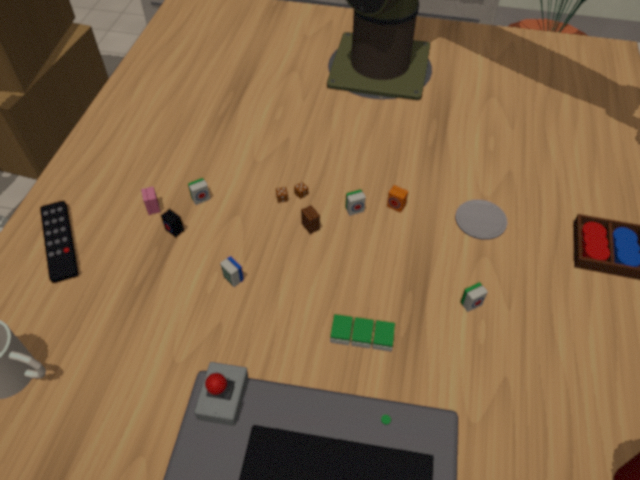

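View pics/top0.png

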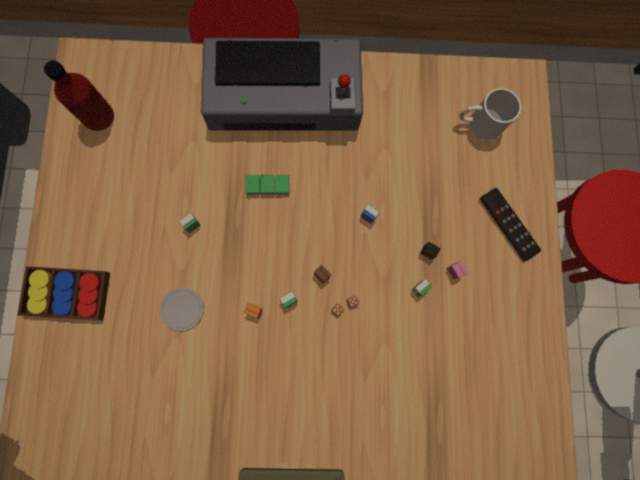

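View pics/wrist0.png

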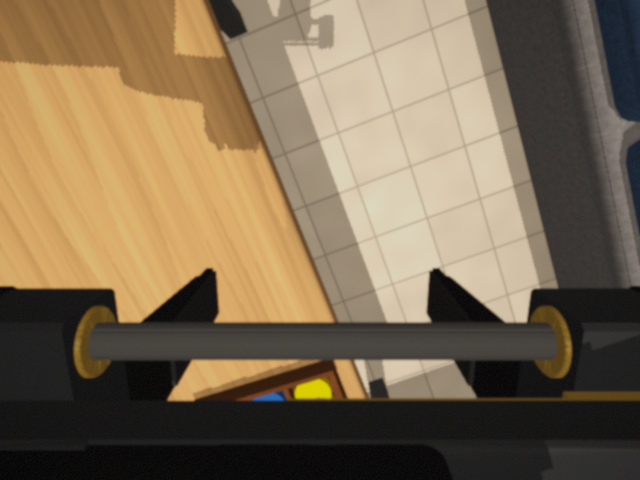

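Run:
```python
import cv2,numpy as np
t=cv2.imread('pics/top0.png');s=cv2.imread('pics/scene0.png')
def c(im,x,y,r=24): return cv2.resize(im[y-r:y+r,x-r:x+r],(260,260),interpolation=cv2.INTER_CUBIC)
a=np.hstack([c(t,190,223),c(t,289,300),c(t,422,288)])
b=np.hstack([c(s,474,297),c(s,356,202),c(s,200,191)])
cv2.imwrite('pics/crop0.png',np.vstack([a,b]))
from station import bot
for n in["top","scene"]:
  for th in["spot_tile_a","bar_tile","row_tile_a","die_a","coaster"]:
    for o in bot.outline_of(n,th):
        ys,xs=np.nonzero(o["pixels"]); print(n,th,round(o["p"],2),xs.mean().round(1),ys.mean().round(1),len(xs))
```

```text
top spot_tile_a 0.8 188.7 223.3 235
top spot_tile_a 0.71 252.6 310.5 183
top spot_tile_a 0.66 368.7 214.5 200
top spot_tile_a 0.63 456.1 270.5 231
top spot_tile_a 0.62 429.7 250.7 240
top spot_tile_a 0.6 288.0 300.2 161
top spot_tile_a 0.6 321.4 274.0 182
top spot_tile_a 0.57 421.1 288.0 197
top bar_tile 0.59 368.7 214.5 209
top row_tile_a 0.78 281.3 185.0 248
top row_tile_a 0.64 251.7 185.5 246
top row_tile_a 0.55 267.0 186.0 305
top die_a 0.53 267.0 185.6 291
top die_a 0.4 336.9 310.0 90
top coaster 0.91 180.8 309.4 1560
top coaster 0.31 336.8 310.0 88
scene spot_tile_a 0.96 397.1 198.7 427
scene spot_tile_a 0.89 199.3 191.0 399
scene spot_tile_a 0.78 172.2 222.6 481
scene spot_tile_a 0.76 310.4 219.6 453
scene spot_tile_a 0.62 354.9 202.2 431
scene spot_tile_a 0.57 150.4 200.6 307
scene bar_tile 0.67 232.0 271.3 486
scene row_tile_a 0.67 383.6 335.8 622
scene row_tile_a 0.66 199.0 191.3 419
scene row_tile_a 0.65 341.3 329.2 601
scene row_tile_a 0.57 362.6 332.9 565
scene die_a 0.75 281.6 194.8 157
scene die_a 0.74 301.0 190.5 189
scene coaster 0.74 481.3 219.7 1706
```

View pics/crop0.png

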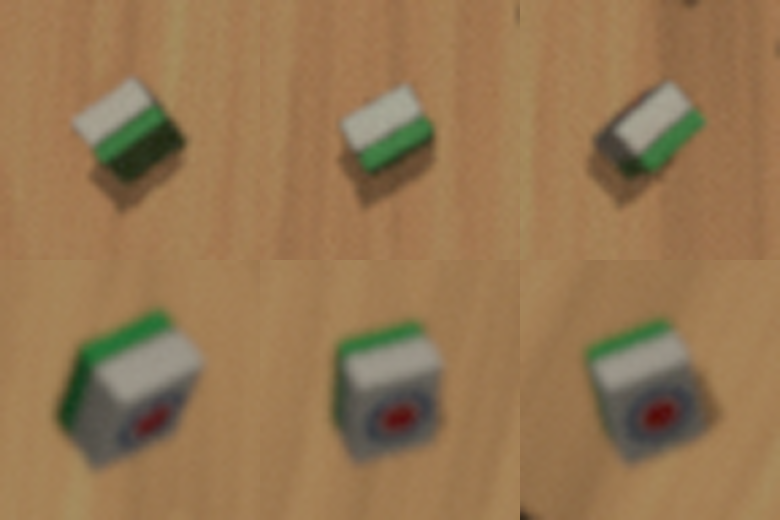

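```bash
cat > fit.py <<'E'
import cv2,numpy as np
from scipy.optimize import minimize
def load(n):
    d=np.load(n); return dict(image=d['image'],K=d['K'],rvec=d['rvec'],tvec=d['tvec'].astype(float).ravel())
def proj(f,P): return cv2.projectPoints(np.asarray(P,float).reshape(-1,1,3),f['rvec'],f['tvec'],f['K'],None)[0].reshape(-1,2)
def ray(f,uv,z):
    R=cv2.Rodrigues(f['rvec'])[0]; c=-R.T@f['tvec']; d=R.T@np.linalg.inv(f['K'])@[uv[0],uv[1],1]
    return c+d*(z-c[2])/d[2]
def masks(f,x,y,yaw,z0,u0,v0,S,ss=4):
    # full silhouette and green silhouette (visible) -> label image: 0 bg,1 white,2 green
    R=cv2.Rodrigues(f['rvec'])[0]; cam=-R.T@f['tvec']
    Rz=np.array([[np.cos(yaw),-np.sin(yaw),0],[np.sin(yaw),np.cos(yaw),0],[0,0,1]])
    out=[np.zeros((S*ss,S*ss),np.float32) for _ in range(2)]
    for lab,(xa,xb) in ((0,(-.003,.011)),(1,(-.011,-.003))):
        cs=np.array([[a,b,c] for a in(xa,xb) for b in(-.015,.015) for c in(0,.04)])
        faces=[([4,5,7,6],[1,0,0]),([0,1,3,2],[-1,0,0]),([0,1,5,4],[0,-1,0]),([2,3,7,6],[0,1,0]),([1,3,7,5],[0,0,1])]
        W=cs@Rz.T+[x,y,z0]; uv=proj(f,W)
        for idx,n in faces:
            n=Rz@np.array(n,float)
            if lab==0 and idx==[0,1,3,2] or lab==1 and idx==[4,5,7,6]: continue
            if n@(cam-W[idx].mean(0))<=0: continue
            q=np.round(((uv[idx]-[u0,v0]+.5)*ss-.5)*16).astype(np.int32)
            cv2.fillConvexPoly(out[lab],q,1.0,shift=4)
    return [cv2.GaussianBlur(cv2.resize(o,(S,S),interpolation=cv2.INTER_AREA),(0,0),.7) for o in out]
def obs(f,u0,v0,S,green='g'):
    im=f['image'][v0:v0+S,u0:u0+S].astype(float)
    s=im.sum(2)+1; r,g,b=[im[:,:,i]/s for i in range(3)]
    if green=='g': G=np.clip((g-r+.02)/.15,0,1)
    else: G=np.clip((b-r-.05)/.15,0,1)
    wood=r-b  # wood reddish; white neutral
    Wt=np.clip((.20-wood)/.15,0,1)*(1-G)
    return Wt.astype(np.float32),G.astype(np.float32)
def fit(views,seed,green='g',z0=0.,freez=False,verbose=True):
    # views: [(f,(u,v))]
    S=44; O=[]
    for f,(u,v) in views:
        u0,v0=int(u-S/2),int(v-S/2); O.append((f,u0,v0,obs(f,u0,v0,S,green)))
    def cost(p):
        e=0
        for f,u0,v0,(Wt,G) in O:
            m=masks(f,p[0],p[1],p[2],p[3] if len(p)>3 else z0,u0,v0,S)
            e+=((m[1]-G)**2).sum()+.5*((m[0]-Wt)**2).sum()
        return e
    best=None
    for yaw in np.arange(-np.pi,np.pi,np.pi/8):
        p0=[seed[0],seed[1],yaw]+([z0] if freez else [])
        sim=np.array([p0]+[list(np.array(p0)+d) for d in np.vstack([np.diag([.008,.008,.3]+([.006] if freez else []))])])
        r=minimize(cost,p0,method='Nelder-Mead',options=dict(initial_simplex=sim,xatol=1e-4,fatol=1e-2,maxiter=150))
        if best is None or r.fun<best.fun: best=r
    return best
E
cat > run1.py <<'E'
from fit import *
T=load('top0.npz');S=load('scene0.npz')
L=dict(L=((190,223),(474,297)),M=((289,300),(356,202)),R=((422,288),(200,191)))
for k,(a,b) in L.items():
    s=ray(T,a,.02)
    for vs,nm,fz in (([(T,a),(S,b)],'both',False),([(T,a),(S,b)],'bothz',True),([(T,a)],'top',False),([(S,b)],'scene',False)):
        r=fit(vs,s,freez=fz); print(k,nm,np.round(r.x,4),round(np.degrees(r.x[2]),1),round(r.fun,1))
r=fit([(T,(370,214)),(S,(232,271))],ray(T,(370,214),.02),'b');print('bar',np.round(r.x,4))
print('others at z=.02 (top / scene)')
for n,a,b in (('orange',(253,311),(397,198)),('brown',(322,274),(311,219)),('black',(430,251),(172,222)),('pink',(456,270),(150,201)),('die',(337,310),(281.5,195)),('die',(352,301),(301,190)),('coaster',(181,309),(481,219))):
    z=.02 if n in('orange','brown','black','pink') else .01
    print(n,ray(T,a,z).round(3),ray(S,b,z).round(3))
E
python3 run1.py
```

```text
L both [0.5871 0.2352 0.7854] 45.0 84.4
L bothz [ 0.5864  0.2354  0.7617 -0.0029] 43.6 76.5
L top [0.5863 0.2336 0.7273] 41.7 30.1
L scene [0.5877 0.2352 0.767 ] 43.9 44.6
M both [0.4313 0.0206 0.5204] 29.8 65.3
M bothz [ 0.4305  0.02    0.5125 -0.0027] 29.4 54.6
M top [0.4304 0.0197 0.5964] 34.2 8.5
M scene [0.4323 0.0216 0.4235] 24.3 42.5
R both [ 0.4635 -0.2569  0.6828] 39.1 65.5
R bothz [ 0.463  -0.2578  0.673  -0.0029] 38.6 53.0
R top [ 0.4632 -0.2582  0.7263] 41.6 14.9
R scene [ 0.4653 -0.256   0.6337] 36.3 34.9
bar [ 0.6193 -0.1473 -0.6506]
others at z=.02 (top / scene)
orange [0.405 0.09  0.02 ] [0.406 0.092 0.02 ]
brown [ 0.485 -0.049  0.02 ] [ 0.486 -0.046  0.02 ]
black [ 0.542 -0.278  0.02 ] [ 0.543 -0.277  0.02 ]
pink [ 0.502 -0.333  0.02 ] [ 0.505 -0.333  0.02 ]
die [ 0.412 -0.083  0.01 ] [ 0.434 -0.112  0.01 ]
die [ 0.432 -0.114  0.01 ] [ 0.414 -0.081  0.01 ]
coaster [0.405 0.239 0.01 ] [0.415 0.242 0.01 ]
```

```bash
cat > go.py <<'E'
import sys,numpy as np
from scipy.spatial.transform import Rotation as Ro
from station import bot
T={'L':(.5868,.2353,44),'M':(.4310,.0205,30),'R':(.4637,-.2570,39.5)}
k,off,z=sys.argv[1],float(sys.argv[2]),float(sys.argv[3])
x,y,a=T[k];a=np.radians(a)
s=bot.get_state();R=Ro.from_euler('xyz',s['orientation'])
p=np.array([x+off*np.cos(a),y+off*np.sin(a),z])
G=Ro.from_euler('z',a+np.pi/2)*Ro.from_euler('x',np.pi)
print('t',s['t'],'pos',s['ee_pos'].round(4),'tgt',p.round(4),'F',s['ft_force'].round(1),'w',round(s['grip_width'],3))
d=p-s['ee_pos']
print('tool delta',R.inv().apply(d).round(4),'rotvec',(R.inv()*G).as_rotvec().round(3),'delta after rot',G.inv().apply(d).round(4))
E
python3 go.py L .04 .12
```

```text
t 0.65 pos [0.2313 0.6074 0.1765] tgt [0.6156 0.2631 0.12  ] F [-0.5  0.3 -0.6] w 0.095
tool delta [-0.4816 -0.1851  0.0565] rotvec [ 0.    -0.     0.439] delta after rot [-0.5146  0.0372  0.0565]
```

Emit:
send_rows:
  dr:
    - [0,0,0.088]
    - [0,0,0.088]
    - [0,0,0.088]
    - [0,0,0.088]
    - [0,0,0.087]
  travel:
    - [-0.03,-0.01,0]
    - [-0.04,-0.008,0]
    - [-0.04,-0.005,0]
    - [-0.04,0,0]
    - [-0.04,0,0]
  gripper: [255,255,255,255,255]

```text
t: 1.15
ee_pos: [0.3828, 0.4873, 0.1767]
orientation: [3.14, -0.002, 2.331]
ft_force: [-0.2, 0.2, 0.1]
grip_width: 0.0605
```

```bash
python3 go.py L .04 .12
```

```text
t 1.15 pos [0.3828 0.4873 0.1767] tgt [0.6156 0.2631 0.12  ] F [-0.2  0.2  0.1] w 0.061
tool delta [-0.323   0.014   0.0563] rotvec [ 0.001 -0.002 -0.007] delta after rot [-0.323   0.0117  0.0567]
```

Emit:
send_rows:
  dr:
    - [0,0,0]
    - [0,0,0]
    - [0,0,0]
    - [0,0,0]
    - [0,0,0]
  travel:
    - [-0.04,0.002,0.005]
    - [-0.04,0.002,0.005]
    - [-0.04,0.002,0.005]
    - [-0.04,0.002,0.005]
    - [-0.04,0.002,0.005]
  gripper: [255,255,255,255,255]

```text
t: 1.65
ee_pos: [0.5341, 0.3438, 0.1531]
orientation: [3.135, -0.001, 2.33]
ft_force: [-0.1, 1.3, -0.1]
grip_width: 0.0207
```

```bash
python3 go.py L .04 .12
```

```text
t 1.65 pos [0.5341 0.3438 0.1531] tgt [0.6156 0.2631 0.12  ] F [-0.1  1.3 -0.1] w 0.021
tool delta [-0.1146  0.0033  0.033 ] rotvec [ 0.007 -0.001 -0.009] delta after rot [-0.1146  0.0025  0.0331]
```

Emit:
send_rows:
  dr:
    - [0,0,0]
    - [0,0,0]
    - [0,0,0]
    - [0.004,0,-0.005]
    - [0,0,0]
  travel:
    - [-0.035,0.001,0.01]
    - [-0.03,0.001,0.01]
    - [-0.025,0,0.006]
    - [-0.015,0,0.002]
    - [0,0,0]
  gripper: [255,255,255,255,255]

```text
t: 2.15
ee_pos: [0.614, 0.2614, 0.1238]
orientation: [3.139, -0.001, 2.329]
ft_force: [0.2, 0.3, 1.0]
grip_width: 0.0006
```

```bash
python3 go.py L .04 .034
python3 - <<'E'
from station import bot
import cv2
import numpy as np
f=bot.grab_frame("top");cv2.imwrite("pics/top1.png",f["image"][:,:,::-1])
f=bot.grab_frame("wrist");cv2.imwrite("pics/wrist1.png",f["image"][:,:,::-1])
E
```

```text
t 2.15 pos [0.614  0.2614 0.1238] tgt [0.6156 0.2631 0.034 ] F [0.2 0.3 1. ] w 0.001
tool delta [0.     0.0021 0.0898] rotvec [ 0.003 -0.001 -0.01 ] delta after rot [0.0001 0.0023 0.0898]
```

View pics/wrist1.png

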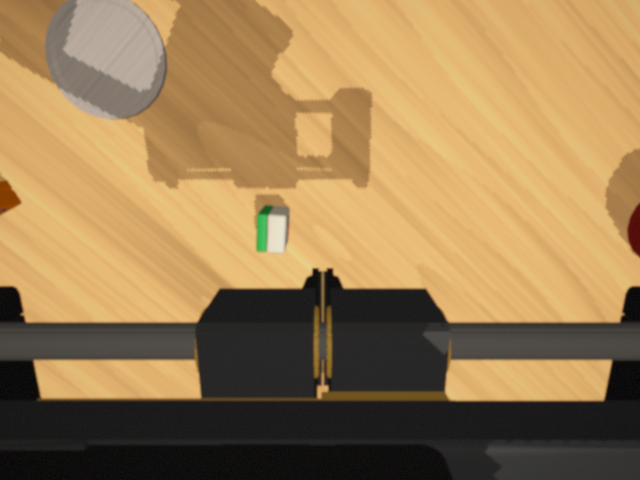

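View pics/top1.png

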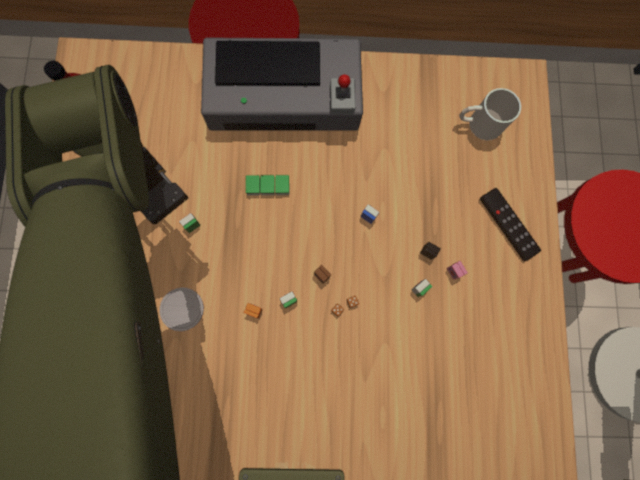

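Emit:
send_rows:
  dr:
    - [0,0,0]
    - [0,0,0]
    - [0,0,0]
    - [0,0,0]
    - [0,0,0]
  travel:
    - [0,0.001,0.02]
    - [0,0.001,0.025]
    - [0,0,0.02]
    - [0,0,0.015]
    - [0,0,0.006]
  gripper: [255,255,255,255,255]

```text
t: 2.75
ee_pos: [0.6139, 0.2728, 0.0419]
orientation: [3.129, 0.001, 2.338]
ft_force: [-0.7, 0.1, -0.6]
grip_width: 0.0002
```

```bash
python3 go.py L .023 .034
python3 - <<'E'
from station import bot
import cv2
for n in("wrist","scene"):
    f=bot.grab_frame(n);cv2.imwrite(f"pics/{n}2.png",f["image"][:,:,::-1])
E
python3 -c "
import cv2
a=cv2.imread('pics/scene2.png')[220:360,400:560];b=cv2.imread('pics/wrist2.png')[150:330,200:400]
cv2.imwrite('pics/c2.png',cv2.hconcat([cv2.resize(a,(400,350)),cv2.resize(b,(389,350))]))"
```

```text
t 2.75 pos [0.6139 0.2728 0.0419] tgt [0.6033 0.2513 0.034 ] F [-0.7  0.1 -0.6] w 0.0
tool delta [-0.0081 -0.0227  0.0076] rotvec [ 0.013  0.001 -0.001] delta after rot [-0.0081 -0.0226  0.0079]
```

View pics/c2.png

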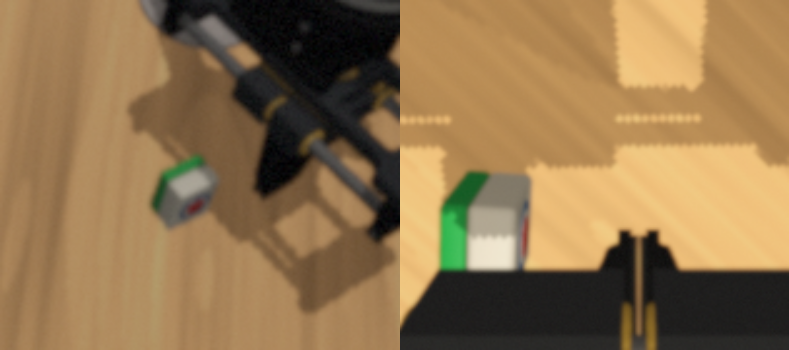

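Emit:
send_rows:
  dr:
    - [0.006,0,0]
    - [0.006,0,0]
    - [0,0,0]
    - [0,0,0]
    - [0,0,0]
  travel:
    - [-0.004,0,0.004]
    - [-0.003,-0.002,0.003]
    - [-0.001,-0.004,0.001]
    - [0,-0.004,0]
    - [0,-0.003,0]
  gripper: [255,255,255,255,255]

```text
t: 3.35
ee_pos: [0.6134, 0.2578, 0.0382]
orientation: [3.135, 0.004, 2.338]
ft_force: [-0.9, -0.1, 0.3]
grip_width: 0.0005
```

```bash
python3 go.py L .023 .034
python3 - <<'E'
from station import bot
import cv2
for n in("wrist","scene"):
    f=bot.grab_frame(n);cv2.imwrite(f"pics/{n}3.png",f["image"][:,:,::-1])
E
python3 -c "
import cv2
a=cv2.imread('pics/scene3.png')[220:360,400:560];b=cv2.imread('pics/wrist3.png')[150:330,200:400]
cv2.imwrite('pics/c3.png',cv2.hconcat([cv2.resize(a,(400,350)),cv2.resize(b,(389,350))]))"
```

```text
t 3.35 pos [0.6134 0.2578 0.0382] tgt [0.6033 0.2513 0.034 ] F [-0.9 -0.1  0.3] w 0.001
tool delta [ 0.0023 -0.0118  0.0041] rotvec [ 0.006  0.004 -0.001] delta after rot [ 0.0023 -0.0118  0.0042]
```

View pics/c3.png

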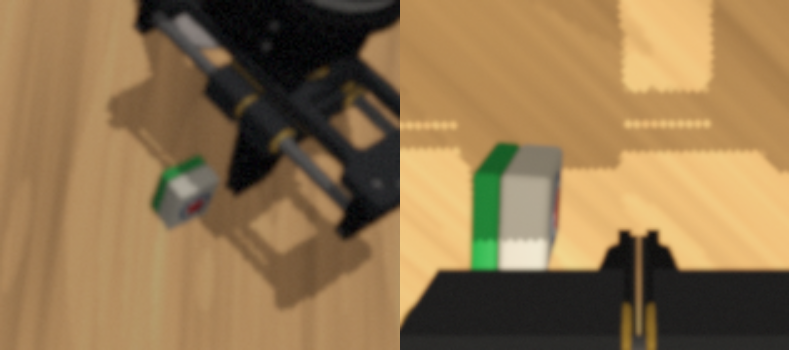

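Emit:
send_rows:
  dr:
    - [0.004,0.004,0]
    - [0,0,0]
    - [0,0,0]
    - [0,0,0]
    - [0,0,0]
  travel:
    - [0.002,0,0.004]
    - [0.001,-0.001,0.003]
    - [0,-0.004,0.001]
    - [0,-0.005,0]
    - [0,-0.004,0]
  gripper: [255,255,255,255,255]

```text
t: 3.95
ee_pos: [0.6001, 0.2501, 0.0293]
orientation: [3.14, -0.0, 2.338]
ft_force: [-0.1, 0.4, 0.5]
grip_width: 0.0002
```

```bash
python3 go.py L .0 .033
```

```text
t 3.95 pos [0.6001 0.2501 0.0293] tgt [0.5868 0.2353 0.033 ] F [-0.1  0.4  0.5] w 0.0
tool delta [-0.0014 -0.0198 -0.0037] rotvec [ 0.002 -0.    -0.   ] delta after rot [-0.0014 -0.0198 -0.0037]
```

Emit:
send_rows:
  dr:
    - [0,0,0]
    - [0,0,0]
    - [0,0,0]
    - [0,0,0]
    - [0,0,0]
  travel:
    - [0,0,-0.003]
    - [-0.001,-0.003,-0.001]
    - [0,-0.004,0]
    - [0,-0.004,0]
    - [0,-0.004,0]
  gripper: [255,255,255,255,255]

```text
t: 4.45
ee_pos: [0.5893, 0.2379, 0.0342]
orientation: [3.139, 0.0, 2.338]
ft_force: [-0.5, 0.9, 0.4]
grip_width: 0.0001
```

```bash
python3 go.py L .0 .033
python3 - <<'E'
from station import bot
import cv2
for n in("wrist","scene"):
    f=bot.grab_frame(n);cv2.imwrite(f"pics/{n}4.png",f["image"][:,:,::-1])
E
python3 -c "
import cv2
a=cv2.imread('pics/scene4.png')[220:360,400:560];b=cv2.imread('pics/wrist4.png')[150:330,200:400]
cv2.imwrite('pics/c4.png',cv2.hconcat([cv2.resize(a,(400,350)),cv2.resize(b,(389,350))]))"
```

```text
t 4.45 pos [0.5893 0.2379 0.0342] tgt [0.5868 0.2353 0.033 ] F [-0.5  0.9  0.4] w 0.0
tool delta [-0.0001 -0.0036  0.0012] rotvec [ 0.002  0.    -0.001] delta after rot [-0.0001 -0.0036  0.0012]
```

View pics/c4.png

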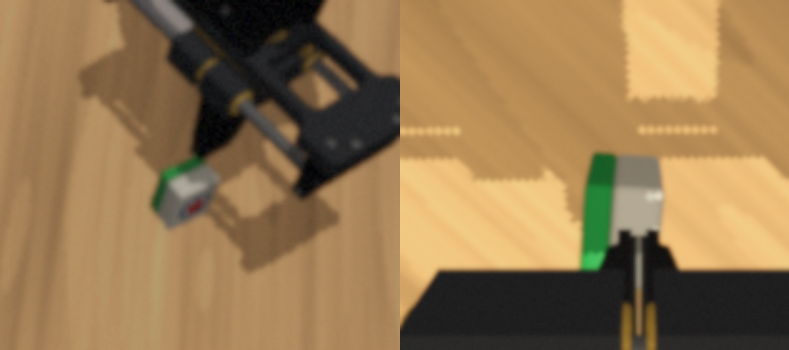

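```bash
python3 - <<'E'
from station import bot
import cv2,numpy as np
from fit import proj
x,y,a=.5868,.2353,np.radians(44)
s=bot.get_state()['ee_pos'];print(s)
for n in("wrist","scene","top"):
    f=bot.grab_frame(n);f['rvec']=np.array(f['rvec'],float);f['tvec']=np.array(f['tvec'],float).ravel();f['K']=np.array(f['K'])
    im=f['image'][:,:,::-1].copy()
    im=cv2.resize(im,None,fx=3,fy=3)
    c=[[x+i*.011*np.cos(a)-j*.015*np.sin(a),y+i*.011*np.sin(a)+j*.015*np.cos(a),z] for z in(0,.04) for i,j in((1,1),(1,-1),(-1,-1),(-1,1))]
    q=(proj(f,c)*3+1).astype(int)
    for z in(0,4): cv2.polylines(im,[q[z:z+4]],True,(255,0,255) if z else (255,255,0),1)
    p=(proj(f,[s])[0]*3+1).astype(int); cv2.circle(im,tuple(map(int,p)),4,(0,255,255),-1);print(n,p/3)
    u,v=q.mean(0).astype(int);u=min(max(u,200),1720);v=min(max(v,200),1240)
    cv2.imwrite(f'pics/ov_{n}.png',im[v-200:v+200,u-200:u+200])
E
python3 -c "
import cv2
cv2.imwrite('pics/ov.png',cv2.resize(cv2.hconcat([cv2.imread(f'pics/ov_{n}.png') for n in('wrist','scene')]),(800,400)))"
```

```text
[0.58909481 0.23770217 0.03407951]
wrist [324.         264.33333333]
scene [477.33333333 293.        ]
top [186.         219.66666667]
```

View pics/ov.png

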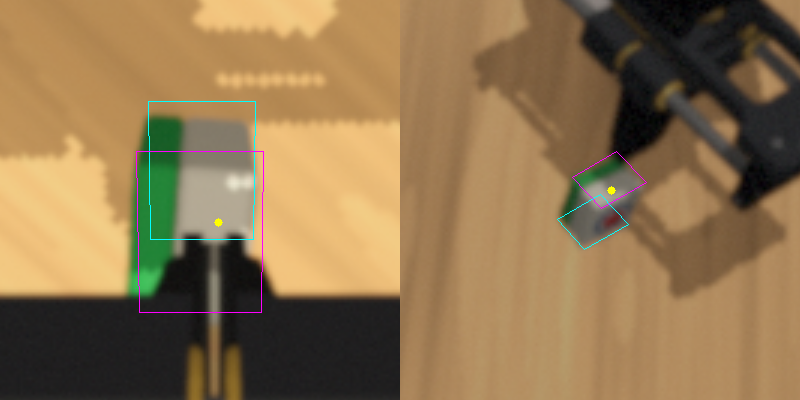

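View pics/ov_top.png

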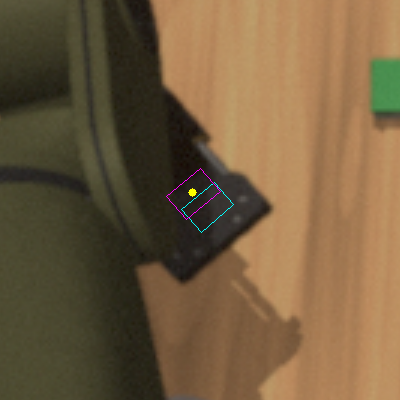

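```bash
python3 -c "
import cv2
a=cv2.imread('pics/scene4.png')[240:320,440:520];b=cv2.imread('pics/wrist4.png')[220:300,285:365]
cv2.imwrite('pics/c4b.png',cv2.hconcat([cv2.resize(a,(400,400),interpolation=cv2.INTER_CUBIC),cv2.resize(b,(400,400),interpolation=cv2.INTER_CUBIC)]))"
```

```text
(no output)
```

View pics/c4b.png

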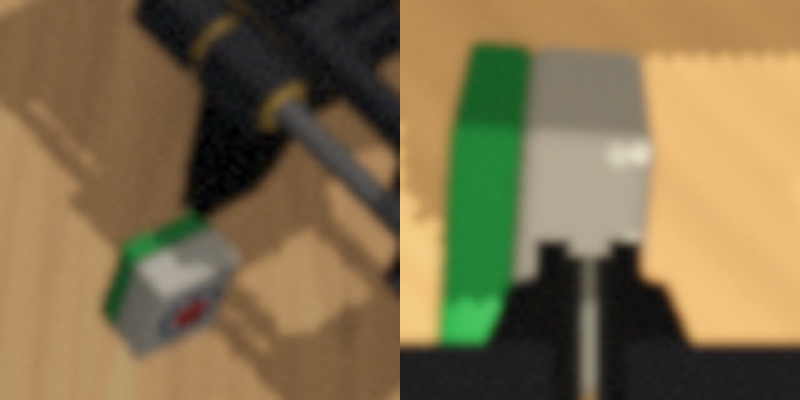

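Run:
```python
from station import bot
import cv2,numpy as np
from fit import proj,ray
F={}
s=bot.get_state()['ee_pos'];print(s)
Ps=[]
for n,uv in(("wrist",(323,269)),("scene",(480,281.5))):
    f=bot.grab_frame(n);f['rvec']=np.array(f['rvec'],float);f['tvec']=np.array(f['tvec'],float).ravel();f['K']=np.array(f['K']);F[n]=f
    for z in(.03,.04,.05,.06,.07,.08): print(n,z,ray(f,uv,z).round(4))
    R=cv2.Rodrigues(f['rvec'])[0]; Ps.append((f['K']@np.c_[R,f['tvec']],uv))
X=cv2.triangulatePoints(Ps[0][0],Ps[1][0],np.array(Ps[0][1],float),np.array(Ps[1][1],float));print((X[:3]/X[3]).ravel())
```

```text
[0.58951529 0.23812146 0.03410103]
wrist 0.03 [0.5922 0.2347 0.03  ]
wrist 0.04 [0.5898 0.2372 0.04  ]
wrist 0.05 [0.5873 0.2396 0.05  ]
wrist 0.06 [0.5849 0.2421 0.06  ]
wrist 0.07 [0.5825 0.2445 0.07  ]
wrist 0.08 [0.5801 0.247  0.08  ]
scene 0.03 [0.5638 0.2419 0.03  ]
scene 0.04 [0.5712 0.2401 0.04  ]
scene 0.05 [0.5785 0.2383 0.05  ]
scene 0.06 [0.5859 0.2365 0.06  ]
scene 0.07 [0.5933 0.2346 0.07  ]
scene 0.08 [0.6006 0.2328 0.08  ]
[0.5844319  0.23824755 0.05701128]
```

Run:
```python
from station import bot
print(bot.hold_point_z,[a for a in dir(bot) if a[0]!='_'])
```

```text
0.0188 ['MotionError', 'finish_job', 'get_state', 'grab_frame', 'hold_point_z', 'outline_of', 'tip_of']
```

Emit:
send_rows:
  dr:
    - [0,0,0]
    - [0,0,0]
    - [0,0,0]
    - [0,0,0]
    - [0,0,0]
  travel:
    - [0,0.01,0]
    - [0,0.012,0]
    - [0,0.01,0]
    - [0,0.002,0]
    - [0,0,0]
  gripper: [255,255,255,255,255]

```text
t: 5.3
ee_pos: [0.6172, 0.2649, 0.0341]
orientation: [3.138, 0.0, 2.339]
ft_force: [-0.6, 0.6, -0.4]
grip_width: 0.0008
```

```bash
python3 go.py L .038 .024
```

```text
t 5.3 pos [0.6172 0.2649 0.0341] tgt [0.6141 0.2617 0.024 ] F [-0.6  0.6 -0.4] w 0.001
tool delta [-0.0002 -0.0044  0.0101] rotvec [0.003 0.    0.   ] delta after rot [-0.0002 -0.0044  0.0101]
```

Emit:
send_rows:
  dr:
    - [0,0,0]
    - [0,0,0]
    - [0,0,0]
    - [0,0,0]
    - [0,0,0]
  travel:
    - [0,-0.002,0.004]
    - [0,-0.002,0.004]
    - [0,0,0.003]
    - [0,0,0]
    - [0,0,0]
  gripper: [255,255,255,255,255]

```text
t: 5.8
ee_pos: [0.6129, 0.2613, 0.0211]
orientation: [3.14, -0.001, 2.339]
ft_force: [0.1, -0.6, 0.5]
grip_width: 0.0
```

```bash
cat > look.py <<'E'
import sys
from station import bot
import cv2,numpy as np
from fit import proj
n0,u,v=sys.argv[1],int(sys.argv[2]),int(sys.argv[3])
s=bot.get_state()['ee_pos'];print(s.round(4))
o=[]
for n in("scene","wrist"):
    f=bot.grab_frame(n);np.savez(f"{n}_{n0}.npz",**{k:np.array(f[k]) for k in f})
    f['tvec']=np.array(f['tvec'],float).ravel();f['rvec']=np.array(f['rvec'],float);f['K']=np.array(f['K'])
    print(n,'tcp px',proj(f,[s])[0].round(1))
    im=f['image'][:,:,::-1]
    c=(u,v) if n=="scene" else (320,240)
    r=40; print('crop origin',c[0]-r,c[1]-r,'x5')
    o.append(cv2.resize(im[c[1]-r:c[1]+r,c[0]-r:c[0]+r],(400,400),interpolation=cv2.INTER_CUBIC))
cv2.imwrite(f'pics/look_{n0}.png',cv2.hconcat(o))
E
python3 go.py L .038 .015; python3 look.py A 490 280
```

```text
t 5.8 pos [0.6129 0.2613 0.0211] tgt [0.6141 0.2617 0.015 ] F [ 0.1 -0.6  0.5] w 0.0
tool delta [-0.0005  0.0012  0.0061] rotvec [ 0.001 -0.001  0.   ] delta after rot [-0.0005  0.0012  0.0061]
[0.6129 0.2613 0.0211]
scene tcp px [490.2 313.2]
crop origin 450 240 x5
wrist tcp px [324. 264.]
crop origin 280 200 x5
```

View pics/look_A.png

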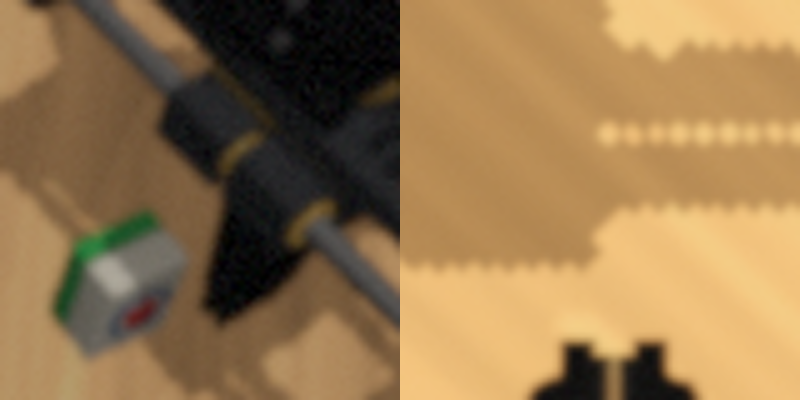

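Emit:
send_rows:
  dr:
    - [0,0,0]
    - [0,0,0]
    - [0,0,0]
    - [0,0,0]
    - [0,0,0]
  travel:
    - [0,0.001,0.003]
    - [0,0,0.003]
    - [0,0,0.002]
    - [0,0,0]
    - [0,0,0]
  gripper: [255,255,255,255,255]

```text
t: 6.4
ee_pos: [0.6142, 0.2622, 0.013]
orientation: [3.14, -0.0, 2.339]
ft_force: [-0.2, 0.3, 0.6]
grip_width: 0.0006
```

```bash
python3 go.py L .038 .015; python3 look.py B 490 300
```

```text
t 6.4 pos [0.6142 0.2622 0.013 ] tgt [0.6141 0.2617 0.015 ] F [-0.2  0.3  0.6] w 0.001
tool delta [-0.0004 -0.0004 -0.002 ] rotvec [ 0.002 -0.     0.   ] delta after rot [-0.0004 -0.0004 -0.002 ]
[0.6142 0.2622 0.013 ]
scene tcp px [489.6 316.7]
crop origin 450 260 x5
wrist tcp px [324. 264.]
crop origin 280 200 x5
```

View pics/look_B.png

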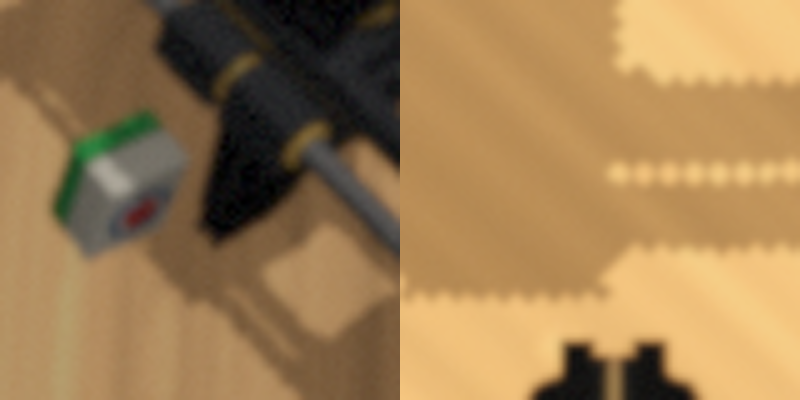

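Emit:
send_rows:
  dr:
    - [0,0,0]
    - [0,0,0]
    - [0,0,0]
    - [0,0,0]
    - [0,0,0]
  travel:
    - [0,-0.004,0]
    - [0,-0.005,0]
    - [0,-0.005,0]
    - [0,-0.004,0]
    - [0,-0.002,0]
  gripper: [255,255,255,255,255]

```text
t: 7.0
ee_pos: [0.5986, 0.2471, 0.0133]
orientation: [3.139, 0.0, 2.339]
ft_force: [-0.2, -0.3, -0.3]
grip_width: 0.0008
```

```bash
python3 go.py L .0 .013; python3 look.py C 480 300
```

```text
t 7.0 pos [0.5986 0.2471 0.0133] tgt [0.5868 0.2353 0.013 ] F [-0.2 -0.3 -0.3] w 0.001
tool delta [-0.0003 -0.0167  0.0003] rotvec [0.002 0.    0.   ] delta after rot [-0.0003 -0.0167  0.0003]
[0.5986 0.2471 0.0133]
scene tcp px [480.1 306.4]
crop origin 440 260 x5
wrist tcp px [324.2 264. ]
crop origin 280 200 x5
```

View pics/look_C.png

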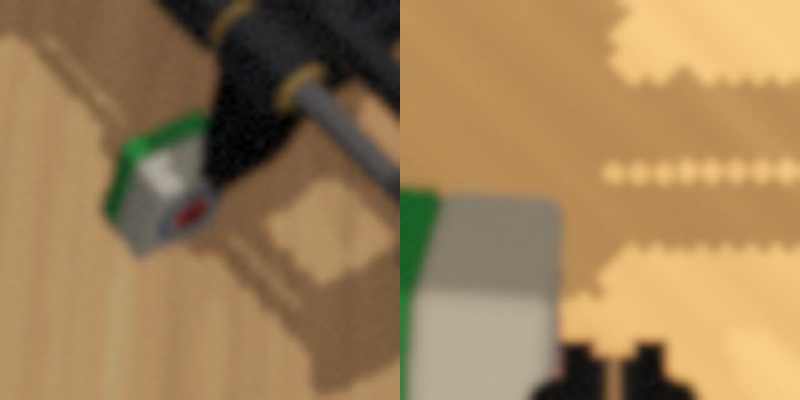

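Emit:
send_rows:
  dr:
    - [0,0,0]
    - [0,0,0]
    - [0,0,0]
    - [0,0,0]
    - [0,0,0]
  travel:
    - [0,-0.004,0]
    - [0,-0.004,0]
    - [0,-0.004,0]
    - [0,-0.004,0]
    - [0,-0.003,0]
  gripper: [255,255,255,255,255]

```text
t: 7.6
ee_pos: [0.5844, 0.2332, 0.0135]
orientation: [3.139, 0.0, 2.339]
ft_force: [-0.8, -0.5, 0.9]
grip_width: 0.0005
```

```bash
python3 go.py L .0 .013; python3 look.py D 480 300
```

```text
t 7.6 pos [0.5844 0.2332 0.0135] tgt [0.5868 0.2353 0.013 ] F [-0.8 -0.5  0.9] w 0.0
tool delta [-0.0002  0.0032  0.0005] rotvec [0.003 0.    0.   ] delta after rot [-0.0002  0.0032  0.0005]
[0.5844 0.2332 0.0135]
scene tcp px [471.5 297.1]
crop origin 440 260 x5
wrist tcp px [324.6 264.1]
crop origin 280 200 x5
```

View pics/look_D.png

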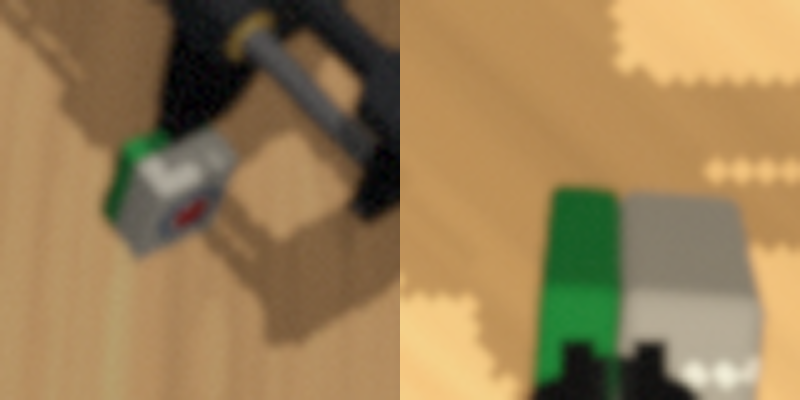

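Run:
```python
import cv2,numpy as np
from fit import load
for n,uvs,tcp in(("B",(492.4,308),(.6142,.2622,.013)),("A",(493,304.4),(.6129,.2613,.0211)),("D",(478,287),(.5844,.2332,.0135))):
    P=[]
    for c in("wrist","scene"):
        f=load(f"{c}_{n}.npz");R=cv2.Rodrigues(f['rvec'])[0];P.append(f['K']@np.c_[R,f['tvec']])
    X=cv2.triangulatePoints(P[0],P[1],np.array((323.,269)),np.array(uvs,float));X=(X[:3]/X[3]).ravel()
    print(n,X.round(4),(X-tcp).round(4))
im=load('scene_D.npz')['image'][:,:,::-1];im2=load('wrist_D.npz')['image'][:,:,::-1]
a=cv2.resize(im[200:340,400:580],(720,560),interpolation=cv2.INTER_CUBIC)
cv2.imwrite('pics/D1.png',np.clip(a.astype(float)*2,0,255).astype(np.uint8))
cv2.imwrite('pics/D2.png',np.clip(im2.astype(float)*2.2,0,255).astype(np.uint8))
```

```text
B [0.6105 0.2627 0.0317] [-0.0037  0.0005  0.0187]
A [0.6093 0.2617 0.0397] [-0.0036  0.0004  0.0186]
D [0.5802 0.2376 0.0377] [-0.0042  0.0044  0.0242]
```

View pics/D1.png

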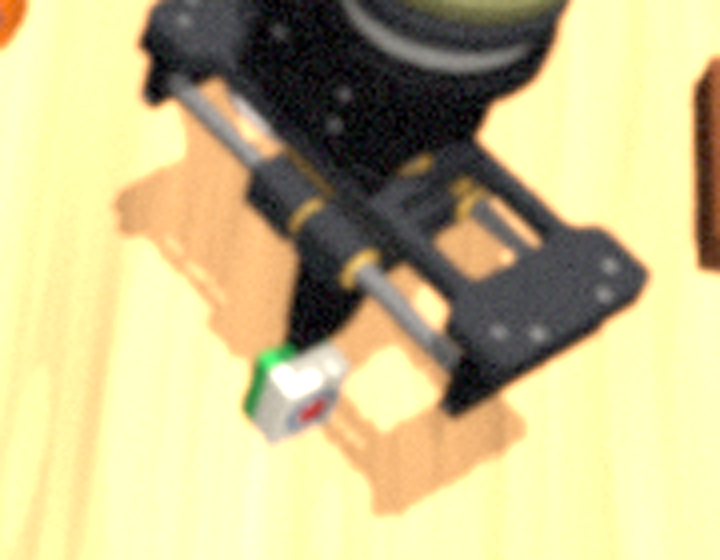

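View pics/D2.png

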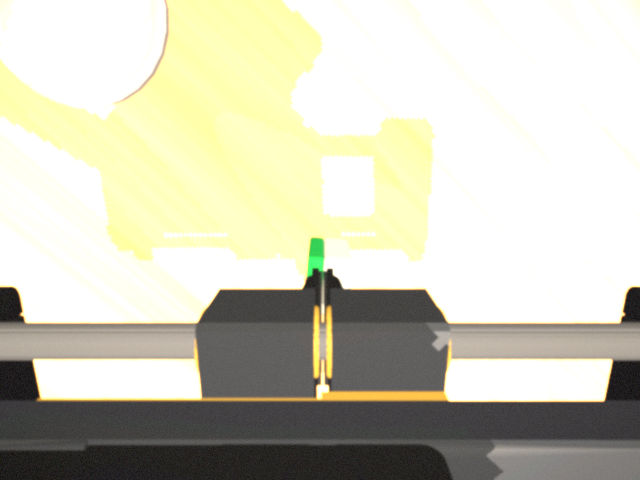

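Run:
```python
import cv2,numpy as np
from fit import load
from scipy.spatial.transform import Rotation as Ro
im=load('wrist0.npz')['image'][:,:,::-1]
cv2.imwrite('pics/w0z.png',np.clip(cv2.resize(im[250:350,180:480],(780,260),interpolation=cv2.INTER_CUBIC).astype(float)*2.5,0,255).astype(np.uint8))
f=load('wrist0.npz');R=cv2.Rodrigues(f['rvec'])[0]
tcp=np.array([.2311,.6069,.1755]);G=Ro.from_euler('xyz',[-3.14,0,2.7778]).as_matrix()
cam=-R.T@f['tvec'];print('cam in tool',(G.T@(cam-tcp)).round(4))
for d in(.17,.179,.19,.2,.22):
    for uv in((217,270),(430,270)):
        X=R.T@(np.linalg.inv(f['K'])@[*uv,1]*d-f['tvec']);print(d,uv,(G.T@(X-tcp)).round(4))
```

```text
cam in tool [ 0.0695 -0.0011 -0.2083]
0.17 (217, 270) [ 0.0135 -0.0457 -0.0471]
0.17 (430, 270) [ 0.0135  0.0445 -0.0471]
0.179 (217, 270) [ 0.0105 -0.048  -0.0386]
0.179 (430, 270) [ 0.0105  0.047  -0.0386]
0.19 (217, 270) [ 0.0069 -0.0509 -0.0282]
0.19 (430, 270) [ 0.0069  0.0499 -0.0282]
0.2 (217, 270) [ 0.0036 -0.0535 -0.0187]
0.2 (430, 270) [ 0.0036  0.0526 -0.0187]
0.22 (217, 270) [-0.003  -0.0588  0.0003]
0.22 (430, 270) [-0.003   0.058   0.0003]
```

View pics/w0z.png

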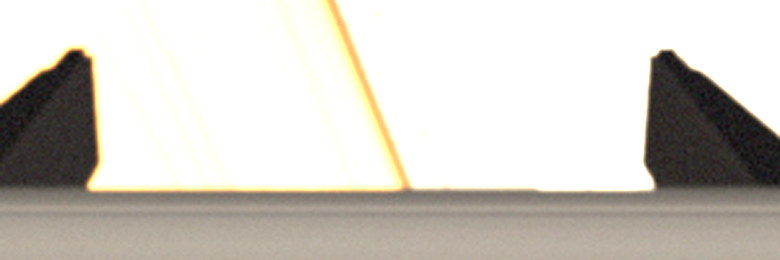

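Emit:
send_rows:
  dr:
    - [0,0,0]
    - [0,0,0]
    - [0,0,0]
    - [0,0,0]
    - [0,0,0]
  travel:
    - [0,0.012,-0.001]
    - [0,0.014,0]
    - [0,0.01,0]
    - [0,0.004,0]
    - [0,0,0]
  gripper: [255,255,255,255,255]

```text
t: 8.2
ee_pos: [0.6163, 0.2639, 0.0151]
orientation: [3.137, 0.001, 2.339]
ft_force: [-0.5, -0.5, -0.6]
grip_width: 0.0004
```

Emit:
send_rows:
  dr:
    - [0,0,0]
    - [0,0,0]
    - [0,0,0]
    - [0,0,0]
    - [0,0,0]
  travel:
    - [0,0,0.003]
    - [0,0,0.003]
    - [0,0,0.003]
    - [0,0,0.002]
    - [0,0,0]
  gripper: [255,255,255,255,255]

```text
t: 8.7
ee_pos: [0.6151, 0.2632, 0.0022]
orientation: [3.139, -0.0, 2.339]
ft_force: [-0.5, -0.8, 0.5]
grip_width: 0.0003
```

```bash
python3 go.py L .02 .0; python3 look.py E 490 300
```

```text
t 8.7 pos [0.6151 0.2632 0.0022] tgt [0.6012 0.2492 0.    ] F [-0.5 -0.8  0.5] w 0.0
tool delta [-0.0004 -0.0198  0.0022] rotvec [ 0.002 -0.    -0.   ] delta after rot [-0.0004 -0.0198  0.0022]
[0.6151 0.2632 0.0022]
scene tcp px [488.6 321. ]
crop origin 450 260 x5
wrist tcp px [323.8 263.9]
crop origin 280 200 x5
```

View pics/look_E.png

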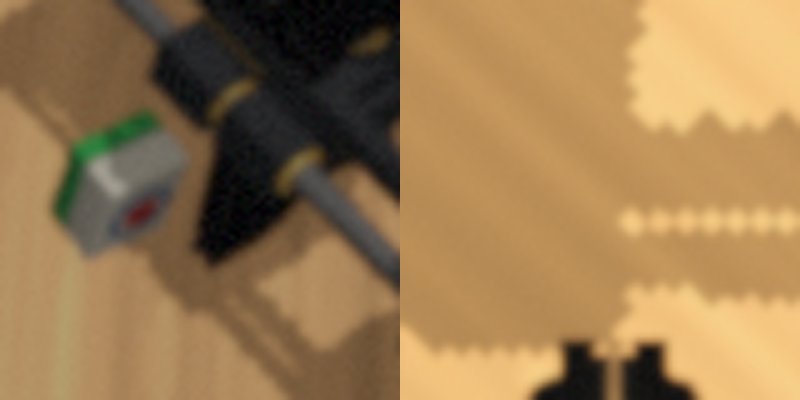

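Emit:
send_rows:
  dr:
    - [0,0,0]
    - [0,0,0]
    - [0,0,0]
    - [0,0,0]
    - [0,0,0]
  travel:
    - [0,-0.004,0.001]
    - [0,-0.005,0]
    - [0,-0.005,0]
    - [0,-0.004,0]
    - [0,-0.002,0]
  gripper: [255,255,255,255,255]

```text
t: 9.3
ee_pos: [0.6001, 0.2482, 0.0021]
orientation: [3.138, 0.001, 2.339]
ft_force: [-0.6, -0.7, 0.6]
grip_width: 0.0006
```

```bash
python3 go.py L .0 .0; python3 look.py F 480 300
```

```text
t 9.3 pos [0.6001 0.2482 0.0021] tgt [0.5868 0.2353 0.    ] F [-0.6 -0.7  0.6] w 0.001
tool delta [-0.0001 -0.0185  0.0021] rotvec [ 0.004  0.001 -0.   ] delta after rot [-0.0001 -0.0185  0.0021]
[0.6001 0.2482 0.0021]
scene tcp px [479.2 311.1]
crop origin 440 260 x5
wrist tcp px [324.2 264. ]
crop origin 280 200 x5
```

View pics/look_F.png

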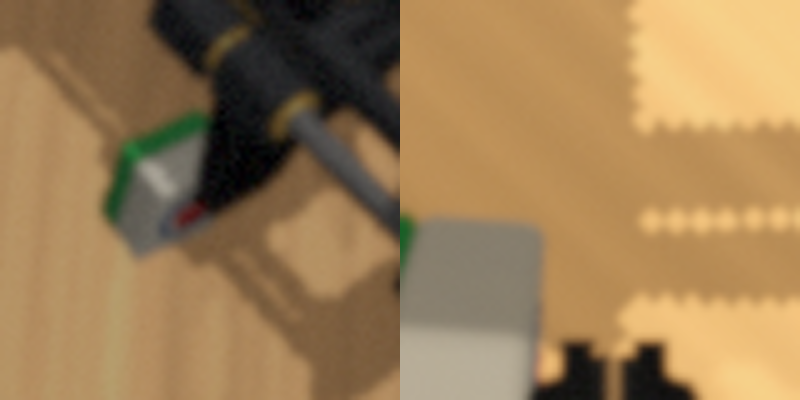

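Emit:
send_rows:
  dr:
    - [0,0,0]
    - [0,0,0]
    - [0,0,0]
    - [0,0,0]
    - [0,0,0]
  travel:
    - [0,-0.003,0]
    - [0,-0.003,0]
    - [0,-0.003,0]
    - [0,-0.003,0]
    - [0,-0.002,0]
  gripper: [255,255,255,255,255]

```text
t: 9.9
ee_pos: [0.5897, 0.2381, 0.0023]
orientation: [3.137, 0.001, 2.339]
ft_force: [0.6, 0.2, 0.4]
grip_width: 0.0008
```

```bash
python3 go.py L .0 .0; python3 look.py G 480 300
```

```text
t 9.9 pos [0.5897 0.2381 0.0023] tgt [0.5868 0.2353 0.    ] F [0.6 0.2 0.4] w 0.001
tool delta [ 0.     -0.0041  0.0022] rotvec [0.004 0.001 0.   ] delta after rot [ 0.     -0.0041  0.0023]
[0.5897 0.2381 0.0023]
scene tcp px [473.  304.4]
crop origin 440 260 x5
wrist tcp px [324.3 264.1]
crop origin 280 200 x5
```

View pics/look_G.png

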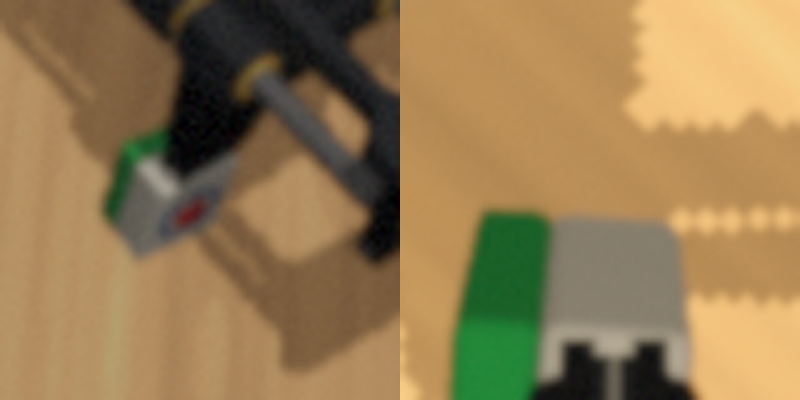

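Emit:
send_rows:
  dr:
    - [0,0,0]
    - [0,0,0]
    - [0,0,0]
    - [0,0,0]
    - [0,0,0]
  travel:
    - [0,0.008,-0.001]
    - [0,0.012,0]
    - [0,0.01,0.001]
    - [0,0.003,0.003]
    - [0,0,0.003]
  gripper: [255,255,255,255,255]

```text
t: 10.5
ee_pos: [0.6171, 0.2642, -0.0031]
orientation: [3.135, 0.002, 2.339]
ft_force: [0.7, -0.2, -0.3]
grip_width: 0.0007
```

Emit:
send_rows:
  dr:
    - [0,0,0]
    - [0,0,0]
    - [0,0,0]
    - [0,0,0]
    - [0,0,0]
  travel:
    - [0,0,0.002]
    - [0,0,0.001]
    - [0,0,0]
    - [0,0,0]
    - [0,0,0]
  gripper: [255,255,255,255,255]

```text
t: 11.0
ee_pos: [0.6157, 0.2636, -0.0081]
orientation: [3.138, 0.0, 2.339]
ft_force: [0.5, 0.2, -0.3]
grip_width: 0.0005
```

```bash
python3 go.py L .02 -.006
```

```text
t 11.0 pos [ 0.6157  0.2636 -0.0081] tgt [ 0.6012  0.2492 -0.006 ] F [ 0.5  0.2 -0.3] w 0.0
tool delta [-0.0002 -0.0205 -0.0022] rotvec [0.004 0.    0.   ] delta after rot [-0.0003 -0.0205 -0.0021]
```

Emit:
send_rows:
  dr:
    - [0,0,0]
    - [0,0,0]
    - [0,0,0]
    - [0,0,0]
    - [0,0,0]
  travel:
    - [0,-0.004,-0.001]
    - [0,-0.005,-0.001]
    - [0,-0.005,0]
    - [0,-0.004,0]
    - [0,-0.002,0]
  gripper: [255,255,255,255,255]

```text
t: 11.5
ee_pos: [0.6002, 0.2483, -0.0054]
orientation: [3.137, 0.001, 2.339]
ft_force: [0.5, -0.7, 0.0]
grip_width: 0.0004
```

```bash
python3 go.py L .0 -.005
```

```text
t 11.5 pos [ 0.6002  0.2483 -0.0054] tgt [ 0.5868  0.2353 -0.005 ] F [ 0.5 -0.7  0. ] w 0.0
tool delta [-0.     -0.0186 -0.0005] rotvec [0.004 0.001 0.   ] delta after rot [-0.     -0.0186 -0.0004]
```

Emit:
send_rows:
  dr:
    - [0,0,0]
    - [0,0,0]
    - [0,0,0]
    - [0,0,0]
    - [0,0,0]
  travel:
    - [0,-0.003,0]
    - [0,-0.003,0]
    - [0,-0.003,0]
    - [0,-0.002,0]
    - [0,-0.001,0]
  gripper: [255,255,255,255,255]

```text
t: 12.0
ee_pos: [0.5916, 0.2396, -0.0044]
orientation: [3.135, 0.002, 2.339]
ft_force: [0.0, -0.3, 0.6]
grip_width: 0.0003
```

```bash
python3 go.py L .0 -.005; python3 look.py H 480 300
```

```text
t 12.0 pos [ 0.5916  0.2396 -0.0044] tgt [ 0.5868  0.2353 -0.005 ] F [ 0.  -0.3  0.6] w 0.0
tool delta [ 0.0003 -0.0065  0.0006] rotvec [ 0.007  0.002 -0.   ] delta after rot [ 0.0003 -0.0064  0.0006]
[ 0.5916  0.2396 -0.0044]
scene tcp px [473.  307.8]
crop origin 440 260 x5
wrist tcp px [324.2 264.1]
crop origin 280 200 x5
```

View pics/look_H.png

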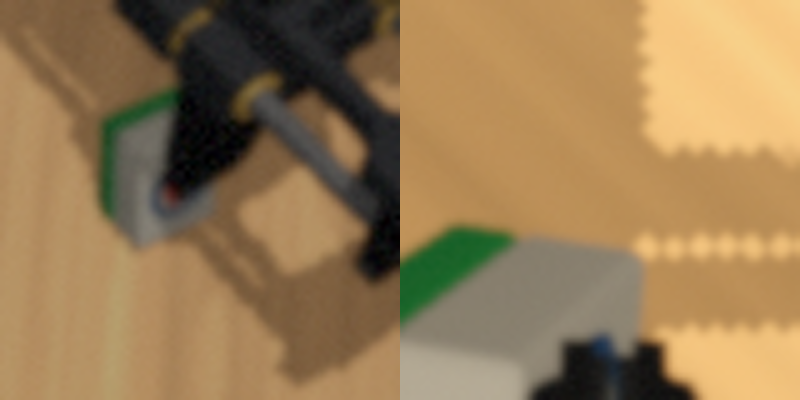

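Emit:
send_rows:
  dr:
    - [0,0,0]
    - [0,0,0]
    - [0,0,0]
    - [0,0,0]
    - [0,0,0]
  travel:
    - [0,-0.003,0]
    - [0,-0.004,0]
    - [0,-0.004,0]
    - [0,-0.004,0]
    - [0,-0.002,0]
  gripper: [255,255,255,255,255]

```text
t: 12.6
ee_pos: [0.5777, 0.2266, -0.0055]
orientation: [3.137, 0.001, 2.339]
ft_force: [0.2, 0.0, -0.2]
grip_width: 0.001
```

```bash
python3 go.py L .0 -.005; python3 look.py I 475 295
```

```text
t 12.6 pos [ 0.5777  0.2266 -0.0055] tgt [ 0.5868  0.2353 -0.005 ] F [ 0.2  0.  -0.2] w 0.001
tool delta [-0.0001  0.0126 -0.0005] rotvec [0.005 0.001 0.   ] delta after rot [-0.0001  0.0126 -0.0005]
[ 0.5777  0.2266 -0.0055]
scene tcp px [465.1 299.4]
crop origin 435 255 x5
wrist tcp px [324.2 264.1]
crop origin 280 200 x5
```

View pics/look_I.png

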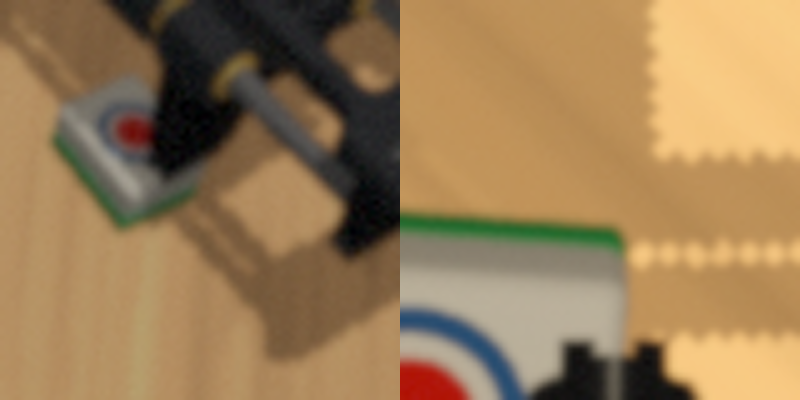

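Emit:
send_rows:
  dr:
    - [0,0,0]
    - [0,0,0]
    - [0,0,0.06]
    - [0,0,0.08]
    - [0,0,0.08]
  travel:
    - [0,0.002,-0.02]
    - [0,0,-0.03]
    - [0,0,-0.03]
    - [0,0,0]
    - [0,0,0]
  gripper: [255,255,255,255,255]

```text
t: 13.2
ee_pos: [0.5783, 0.2277, 0.0768]
orientation: [3.138, -0.001, 2.111]
ft_force: [0.5, 0.3, -1.1]
grip_width: 0.0002
```

```bash
python3 go.py M .04 .06
```

```text
t 13.2 pos [0.5783 0.2277 0.0768] tgt [0.4656 0.0405 0.06  ] F [ 0.5  0.3 -1.1] w 0.0
tool delta [-0.1027 -0.1929  0.016 ] rotvec [ 0.003 -0.001  0.016] delta after rot [-0.1058 -0.1912  0.0168]
```

Emit:
send_rows:
  dr:
    - [0,0,0.016]
    - [0,0,0]
    - [0,0,0]
    - [0,0,0]
    - [0,0,0]
  travel:
    - [-0.015,-0.03,0]
    - [-0.02,-0.035,0]
    - [-0.02,-0.035,0]
    - [-0.02,-0.035,0]
    - [-0.015,-0.03,0]
  gripper: [255,255,255,255,255]

```text
t: 13.7
ee_pos: [0.4818, 0.0658, 0.0781]
orientation: [3.131, 0.001, 2.099]
ft_force: [0.4, -0.6, 0.1]
grip_width: 0.0004
```

```bash
python3 go.py M .04 .06
```

```text
t 13.7 pos [0.4818 0.0658 0.0781] tgt [0.4656 0.0405 0.06  ] F [ 0.4 -0.6  0.1] w 0.0
tool delta [-0.0137 -0.0269  0.0178] rotvec [0.01  0.001 0.005] delta after rot [-0.0138 -0.0267  0.0181]
```

Emit:
send_rows:
  dr:
    - [0.005,0,0.004]
    - [0.004,0,0]
    - [0,0,0]
    - [0,0,0]
    - [0,0,0]
  travel:
    - [-0.008,-0.014,0.01]
    - [-0.003,-0.006,0.015]
    - [0,0,0.015]
    - [0,0,0.012]
    - [0,0,0]
  gripper: [255,255,255,255,255]

```text
t: 14.2
ee_pos: [0.4691, 0.0444, 0.0215]
orientation: [3.14, 0.001, 2.091]
ft_force: [0.7, 0.1, -1.0]
grip_width: 0.0002
```

```bash
python3 go.py M .04 -.006; python3 look.py J 365 200
```

```text
t 14.2 pos [0.4691 0.0444 0.0215] tgt [ 0.4656  0.0405 -0.006 ] F [ 0.7  0.1 -1. ] w 0.0
tool delta [-0.0016 -0.0049  0.0275] rotvec [ 0.002  0.001 -0.003] delta after rot [-0.0016 -0.0049  0.0275]
[0.4691 0.0444 0.0215]
scene tcp px [364.6 219.5]
crop origin 325 160 x5
wrist tcp px [322.6 262.7]
crop origin 280 200 x5
```

View pics/look_J.png

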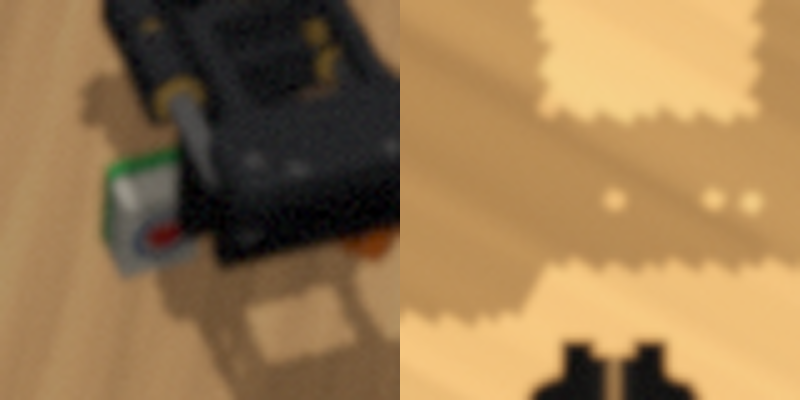

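Emit:
send_rows:
  dr:
    - [0,0,0]
    - [0,0,0]
    - [0,0,0]
    - [0,0,0]
    - [0,0,0]
  travel:
    - [-0.001,-0.002,0.008]
    - [0,-0.001,0.008]
    - [0,0,0.006]
    - [0,0,0.002]
    - [0,0,0]
  gripper: [255,255,255,255,255]

```text
t: 14.8
ee_pos: [0.4703, 0.0427, -0.0013]
orientation: [3.135, 0.004, 2.093]
ft_force: [0.4, -0.2, -0.1]
grip_width: 0.0005
```

```bash
python3 go.py M .02 -.006; python3 look.py K 365 200
```

```text
t 14.8 pos [ 0.4703  0.0427 -0.0013] tgt [ 0.4483  0.0305 -0.006 ] F [ 0.4 -0.2 -0.1] w 0.001
tool delta [ 0.0004 -0.0252  0.0046] rotvec [ 0.007  0.004 -0.002] delta after rot [ 0.0005 -0.0251  0.0047]
[ 0.4703  0.0427 -0.0013]
scene tcp px [362.7 228.3]
crop origin 325 160 x5
wrist tcp px [323.5 263.5]
crop origin 280 200 x5
```

View pics/look_K.png

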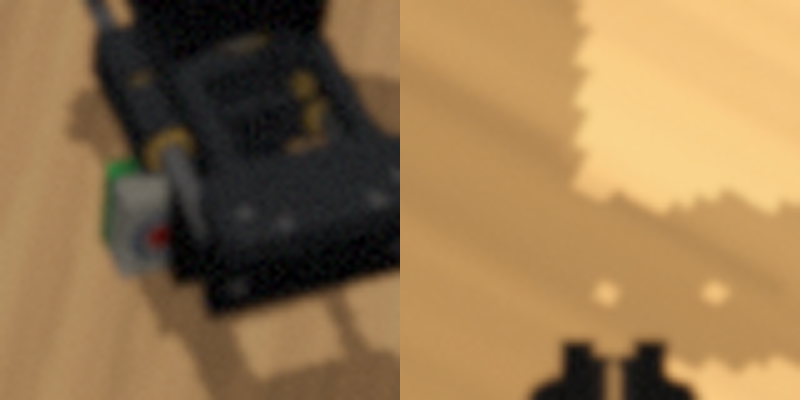

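Emit:
send_rows:
  dr:
    - [0.004,0.003,0]
    - [0,0,0]
    - [0,0,0]
    - [0,0,0]
    - [0,0,0]
  travel:
    - [0,-0.003,0.003]
    - [0,-0.005,0.001]
    - [0,-0.005,0]
    - [0,-0.004,0]
    - [0,-0.003,0]
  gripper: [255,255,255,255,255]

```text
t: 15.4
ee_pos: [0.4527, 0.0319, -0.0044]
orientation: [3.137, 0.002, 2.093]
ft_force: [-0.1, -0.4, -0.1]
grip_width: 0.0
```

```bash
python3 go.py M .0 -.006
```

```text
t 15.4 pos [ 0.4527  0.0319 -0.0044] tgt [ 0.431   0.0205 -0.006 ] F [-0.1 -0.4 -0.1] w 0.0
tool delta [ 0.001  -0.0245  0.0015] rotvec [ 0.004  0.002 -0.001] delta after rot [ 0.001  -0.0245  0.0016]
```

Emit:
send_rows:
  dr:
    - [0,0,0]
    - [0,0,0]
    - [0,0,0]
    - [0,0,0]
    - [0,0,0]
  travel:
    - [0.001,-0.003,0.001]
    - [0,-0.003,0.001]
    - [0,-0.004,0]
    - [0,-0.004,0]
    - [0,-0.003,0]
  gripper: [255,255,255,255,255]

```text
t: 15.9
ee_pos: [0.439, 0.0237, -0.0044]
orientation: [3.131, 0.005, 2.093]
ft_force: [0.2, 0.3, 1.1]
grip_width: 0.0005
```

```bash
python3 go.py M .0 -.006; python3 look.py M 355 205
```

```text
t 15.9 pos [ 0.439   0.0237 -0.0044] tgt [ 0.431   0.0205 -0.006 ] F [0.2 0.3 1.1] w 0.0
tool delta [ 0.0012 -0.0086  0.0015] rotvec [ 0.01   0.005 -0.002] delta after rot [ 0.0012 -0.0086  0.0016]
[ 0.439   0.0237 -0.0044]
scene tcp px [355.  214.5]
crop origin 315 165 x5
wrist tcp px [324.8 264.2]
crop origin 280 200 x5
```

View pics/look_M.png

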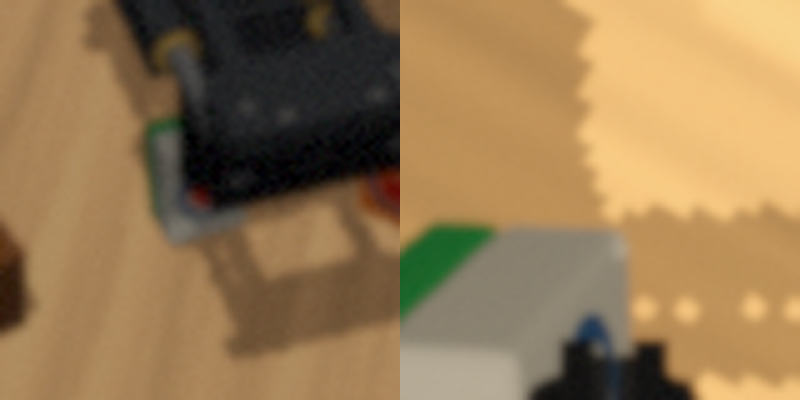

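Tilting well. Continue.

Emit:
send_rows:
  dr:
    - [0.004,0.003,0]
    - [0,0,0]
    - [0,0,0]
    - [0,0,0]
    - [0,0,0]
  travel:
    - [0,-0.003,0.001]
    - [0,-0.004,0]
    - [0,-0.004,0]
    - [0,-0.004,0]
    - [0,-0.003,0]
  gripper: [255,255,255,255,255]

```text
t: 16.5
ee_pos: [0.4191, 0.014, -0.0081]
orientation: [-3.141, -0.002, 2.093]
ft_force: [-0.4, 0.0, -0.4]
grip_width: 0.0003
```

```bash
python3 go.py R .04 -.006; python3 look.py N 350 200
```

```text
t 16.5 pos [ 0.4191  0.014  -0.0081] tgt [ 0.4946 -0.2316 -0.006 ] F [-0.4  0.  -0.4] w 0.0
tool delta [-0.2505 -0.057  -0.0025] rotvec [ 0.    -0.002 -0.167] delta after rot [-0.2375 -0.098  -0.0021]
[ 0.4191  0.014  -0.0081]
scene tcp px [351.6 206.8]
crop origin 310 160 x5
wrist tcp px [324.3 263.9]
crop origin 280 200 x5
```

View pics/look_N.png

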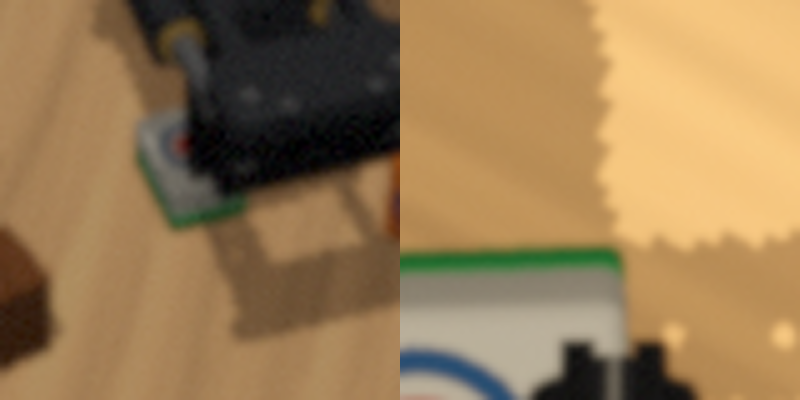

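Emit:
send_rows:
  dr:
    - [0,0,0]
    - [0,0,0]
    - [0,0,0]
    - [0,0,-0.085]
    - [0,0,-0.08]
  travel:
    - [0,0.002,-0.02]
    - [0,0,-0.03]
    - [0,0,-0.03]
    - [0,0,0]
    - [0,0,0]
  gripper: [255,255,255,255,255]

```text
t: 17.1
ee_pos: [0.4202, 0.015, 0.0747]
orientation: [-3.141, -0.003, 2.263]
ft_force: [-0.6, -0.8, -1.2]
grip_width: 0.0005
```

```bash
python3 go.py R .04 .07
```

```text
t 17.1 pos [0.4202 0.015  0.0747] tgt [ 0.4946 -0.2316  0.07  ] F [-0.6 -0.8 -1.2] w 0.001
tool delta [-0.2373 -0.1     0.0041] rotvec [-0.    -0.003  0.002] delta after rot [-0.2375 -0.0994  0.0047]
```

Emit:
send_rows:
  dr:
    - [0,0,0]
    - [0,0,0]
    - [0,0,0]
    - [0,0,0]
    - [0,0,0]
  travel:
    - [-0.03,-0.012,0]
    - [-0.04,-0.017,0]
    - [-0.04,-0.017,0]
    - [-0.04,-0.017,0]
    - [-0.03,-0.012,0]
  gripper: [255,255,255,255,255]

```text
t: 17.6
ee_pos: [0.4812, -0.1744, 0.0765]
orientation: [3.137, 0.002, 2.273]
ft_force: [-0.3, 0.6, 0.4]
grip_width: 0.0007
```

```bash
python3 go.py R .04 .07
```

```text
t 17.6 pos [ 0.4812 -0.1744  0.0765] tgt [ 0.4946 -0.2316  0.07  ] F [-0.3  0.6  0.4] w 0.001
tool delta [-0.0522 -0.0267  0.0065] rotvec [0.004 0.002 0.012] delta after rot [-0.0526 -0.026   0.0065]
```

Emit:
send_rows:
  dr:
    - [0,0,0.01]
    - [0,0,0]
    - [0,0,0]
    - [0,0,0]
    - [0,0,0]
  travel:
    - [-0.02,-0.01,0]
    - [-0.015,-0.006,0]
    - [-0.006,-0.003,0]
    - [0,0,0.01]
    - [0,0,0.015]
  gripper: [255,255,255,255,255]

```text
t: 18.1
ee_pos: [0.4961, -0.224, 0.0526]
orientation: [3.135, 0.006, 2.258]
ft_force: [0.3, -0.5, -0.6]
grip_width: 0.0004
```

```bash
python3 go.py R .04 -.006; python3 look.py O 205 190
```

```text
t 18.1 pos [ 0.4961 -0.224   0.0526] tgt [ 0.4946 -0.2316 -0.006 ] F [ 0.3 -0.5 -0.6] w 0.0
tool delta [-0.0045 -0.0064  0.0586] rotvec [ 0.007  0.006 -0.002] delta after rot [-0.0049 -0.006   0.0586]
[ 0.4961 -0.224   0.0526]
scene tcp px [207.7 194.2]
crop origin 165 150 x5
wrist tcp px [325.3 270.3]
crop origin 280 200 x5
```

View pics/look_O.png

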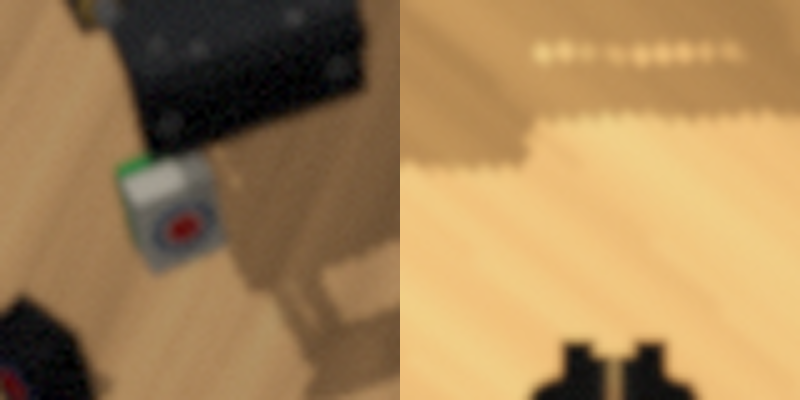

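Emit:
send_rows:
  dr:
    - [0.005,0.004,0]
    - [0,0,0]
    - [0,0,0]
    - [0,0,0]
    - [0,0,0]
  travel:
    - [-0.003,-0.002,0.012]
    - [-0.002,0,0.015]
    - [0,0,0.015]
    - [0,0,0.01]
    - [0,0,0.002]
  gripper: [255,255,255,255,255]

```text
t: 18.7
ee_pos: [0.4937, -0.2246, -0.011]
orientation: [-3.139, -0.008, 2.262]
ft_force: [0.3, -0.0, 0.2]
grip_width: 0.0003
```

```bash
python3 go.py R .02 -.006
```

```text
t 18.7 pos [ 0.4937 -0.2246 -0.011 ] tgt [ 0.4791 -0.2443 -0.006 ] F [ 0.3 -0.   0.2] w 0.0
tool delta [-0.0059 -0.0237 -0.0049] rotvec [-0.002 -0.008  0.002] delta after rot [-0.0059 -0.0237 -0.005 ]
```

Emit:
send_rows:
  dr:
    - [0,-0.004,0]
    - [0,0,0]
    - [0,0,0]
    - [0,0,0]
    - [0,0,0]
  travel:
    - [-0.003,0,-0.002]
    - [-0.002,-0.003,-0.002]
    - [-0.001,-0.005,0]
    - [0,-0.005,0]
    - [0,-0.003,0]
  gripper: [255,255,255,255,255]

```text
t: 19.2
ee_pos: [0.4858, -0.2413, -0.0055]
orientation: [-3.14, -0.001, 2.262]
ft_force: [-0.1, -0.1, 0.0]
grip_width: 0.0002
```

```bash
python3 go.py R .0 -.006; python3 look.py P 205 190
```

```text
t 19.2 pos [ 0.4858 -0.2413 -0.0055] tgt [ 0.4637 -0.257  -0.006 ] F [-0.1 -0.1  0. ] w 0.0
tool delta [ 0.0019 -0.027   0.0006] rotvec [-0.002 -0.001  0.002] delta after rot [ 0.0019 -0.027   0.0005]
[ 0.4858 -0.2413 -0.0055]
scene tcp px [205.2 210.6]
crop origin 165 150 x5
wrist tcp px [324.3 263.8]
crop origin 280 200 x5
```

View pics/look_P.png

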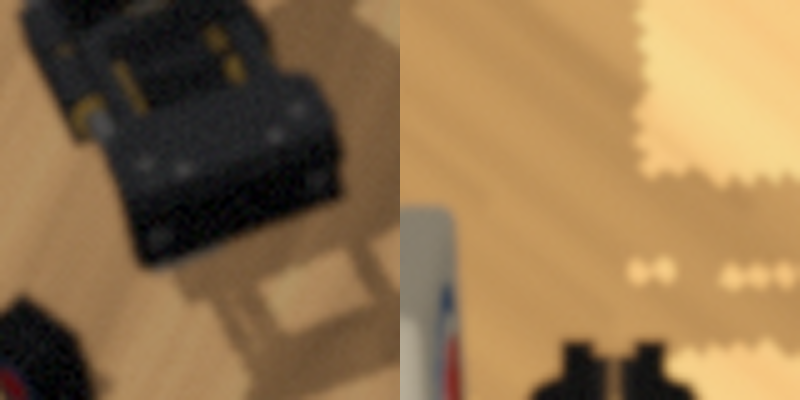

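Emit:
send_rows:
  dr:
    - [0,0,0]
    - [0,0,0]
    - [0,0,0]
    - [0,0,0]
    - [0,0,0]
  travel:
    - [0.001,-0.003,0]
    - [0.001,-0.004,0]
    - [0,-0.004,0]
    - [0,-0.004,0]
    - [0,-0.004,0]
  gripper: [255,255,255,255,255]

```text
t: 19.8
ee_pos: [0.4696, -0.2525, -0.0046]
orientation: [-3.141, 0.0, 2.262]
ft_force: [-0.3, -0.4, 0.6]
grip_width: 0.0002
```

```bash
python3 go.py R .0 -.006; python3 look.py Q 205 190
```

```text
t 19.8 pos [ 0.4696 -0.2525 -0.0046] tgt [ 0.4637 -0.257  -0.006 ] F [-0.3 -0.4  0.6] w 0.0
tool delta [ 0.0003 -0.0074  0.0014] rotvec [-0.     0.     0.002] delta after rot [ 0.0002 -0.0074  0.0014]
[ 0.4696 -0.2525 -0.0046]
scene tcp px [202.1 202.7]
crop origin 165 150 x5
wrist tcp px [325.1 264.4]
crop origin 280 200 x5
```

View pics/look_Q.png

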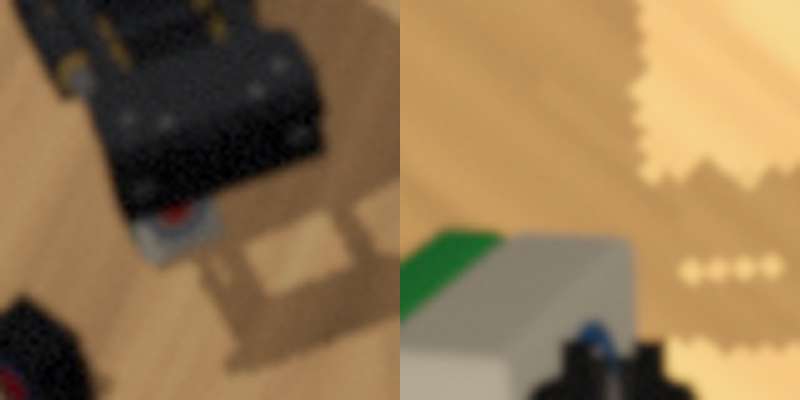

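Emit:
send_rows:
  dr:
    - [0,0,0]
    - [0,0,0]
    - [0,0,0]
    - [0,0,0]
    - [0,0,0]
  travel:
    - [0,-0.003,0.001]
    - [0,-0.004,0]
    - [0,-0.004,0]
    - [0,-0.004,0]
    - [0,-0.003,0]
  gripper: [255,255,255,255,255]

```text
t: 20.4
ee_pos: [0.4532, -0.2644, -0.007]
orientation: [-3.14, -0.002, 2.262]
ft_force: [0.2, 0.2, 0.5]
grip_width: 0.0001
```

Emit:
send_rows:
  dr:
    - [0,0,0]
    - [0,0,0]
    - [0,0,0]
    - [0,0,0]
    - [0,0,0]
  travel:
    - [0,0.002,-0.01]
    - [0,0,-0.03]
    - [0,0,-0.04]
    - [0,0,-0.04]
    - [0,0,-0.03]
  gripper: [255,255,255,255,255]

```text
t: 20.9
ee_pos: [0.4515, -0.2606, 0.1441]
orientation: [-3.137, -0.015, 2.261]
ft_force: [1.2, 0.2, 0.4]
grip_width: 0.0004
```

Run:
```python
from station import bot
import cv2
print(bot.get_state()['ee_pos'])
for n in["scene","top"]:
    f=bot.grab_frame(n); cv2.imwrite(f"pics/{n}9.png",f["image"][:,:,::-1])
```

```text
[ 0.45147531 -0.26058693  0.14413199]
```

View pics/scene9.png

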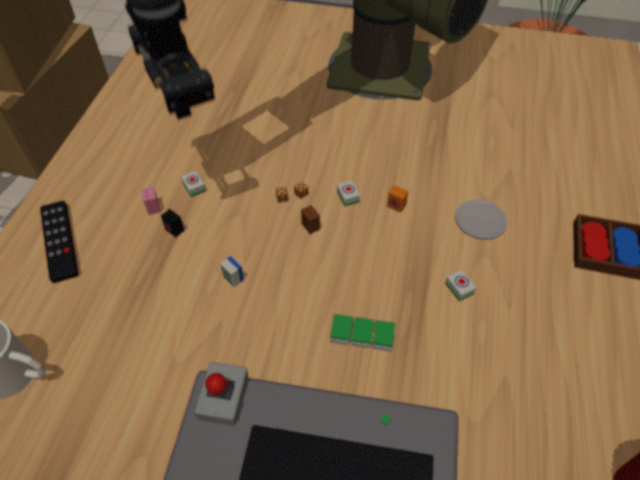

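View pics/top9.png

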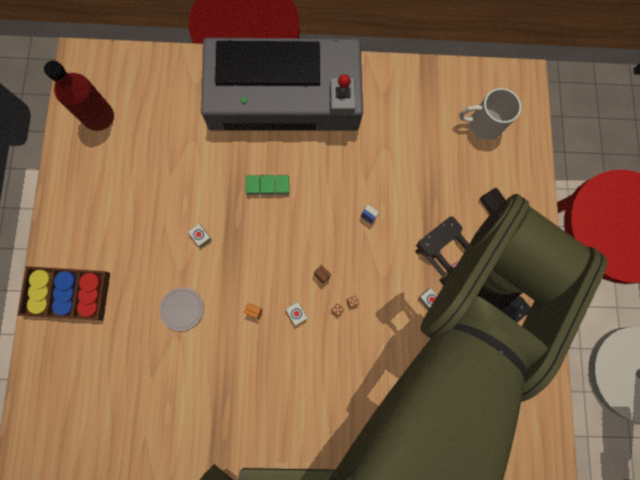

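Emit:
send_rows:
  dr:
    - [0,0,0]
    - [0,0,0]
    - [0,0,0]
    - [0,0,0]
    - [0,0,0]
  travel:
    - [0,0,0]
    - [0,0,0]
    - [0,0,0]
    - [0,0,0]
    - [0,0,0]
  gripper: [255,255,255,255,255]

```text
t: 21.5
ee_pos: [0.4525, -0.2609, 0.1449]
orientation: [-3.138, -0.011, 2.262]
ft_force: [0.4, 0.1, -1.6]
grip_width: 0.0004
```

Run:
```python
from station import bot
import cv2,numpy as np
from fit import load,ray
a=cv2.imread('pics/scene0.png');b=cv2.imread('pics/scene9.png')
for n,(u,v) in dict(bar=(232,271),row=(363,332),die1=(282,195),die2=(301,190),coaster=(481,219),orange=(397,198),brown=(311,219),black=(172,222),pink=(150,201)).items():
    r=22 if n!='row' else 36
    g=lambda i:cv2.cvtColor(i[v-r:v+r,u-r:u+r],cv2.COLOR_BGR2GRAY).astype(np.float32)
    (dx,dy),resp=cv2.phaseCorrelate(g(a),g(b)); print(n,round(dx,2),round(dy,2),round(resp,2))
S=load('scene0.npz')
for uv in((193,180.5),(348,189),(460.5,282)): print(ray(S,uv,.022).round(3))
s=bot.get_state();print(s['t'],s['ft_force'].round(1))
print(bot.finish_job())
```

```text
bar 0.54 0.51 1.01
row 0.0 0.01 1.03
die1 0.49 0.45 1.01
die2 0.53 0.52 1.02
coaster 0.5 0.44 1.02
orange 0.39 0.55 1.02
brown 0.51 0.46 1.03
black 0.38 0.51 1.08
pink 0.53 0.41 1.04
[ 0.443 -0.275  0.022]
[0.405 0.004 0.022]
[0.565 0.213 0.022]
21.5 [ 0.4  0.1 -1.6]
the job is handed in; nothing more can be done
None
```

I pushed over all three green-backed spot tiles backwards with the shut fingertips, picked nothing up, and handed the job in at about 21.5 s, well under the 54 s limit.

- **Spot tiles:** the last pictures show all three flat with the spot up. Their measured centres are (0.565, 0.213), (0.405, 0.004) and (0.443, -0.275). Each is within about 4 mm of where a tile tipping over its own back edge should land.
- **Everything else:** comparing the first and last scene pictures shows no visible shift of the bar tile, the row, the dice, the coaster or the look-alikes. The bar tile still stands.
- **Forces:** the readings I took at the end of each move call stayed below about 2 N.

**Disagreement:** the visible fingertips sit about 38 mm behind the TCP position the robot reports. The first three push attempts on the first tile therefore passed over its top without touching it. I checked the gap against the pictures and corrected the height, so the pushes ran at a reported z of about -0.005 m. I then tipped each tile in one continuous push.

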